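# Press the studs home in the plywood plaques

## Task

Throw the press's safety catch over to off, then for each plywood plaque here slide its brass stud under the punch, pull the press lever down until the stud is fully home, and ease the lever back up slowly, never letting it snap; press studs only with the press and pull the lever only while the catch is off. Lay every finished plaque flat on the cutting mat, side by side and not on one another. When all are done, leave the lever up and the catch fully back on, with the other things on the bench left where they are.

Things in the scene. Friction and masses are not known exactly. Their poses are not given: they have to be found in the camera images.
- press: Grey bench stud press, fixed. Origin on the table right below the punch; x away from the robot, y to its left, z up. Flat steel bed 25 mm high, x -130 to +60, y -60 to +100 mm; work slides on it, open to -x, +x and -y. Column 50 mm deep (x), y +55 to +95 mm; head 50 mm deep, y -20 to +95 mm, underside 103, top 170 mm above the table.
- punch_tip (a point): Lower end of the punch, a 5 mm thick steel pin below a 16 mm thick ram (the ram begins 12 mm above the tip). At rest the tip is 30 mm above the bed; it goes straight down 21 mm for each rad of the press lever, up to 20 mm.
- press_lever (a joint): Sprung press lever: 0 raised (rest), 0.95 rad fully down. Pivot axis along the press's x, at y -30, z +150 mm in the press frame; the arm is 170 mm long, sticks out to the press's -y and rises 30 degrees above level at 0. Springs back: about 4 to 8 N at the handle, plus about 4 N while driving a stud. Let go, it snaps up hard.
- lever_grip (a point): Middle of the lever's light grey T-handle: a level bar, 20 mm thick and 100 mm long, parallel to the press's x axis. Its ends are free; it can be pushed down from above with closed fingers, or gripped across.
- catch (a joint): Safety catch on top of the press head: a small pivot lever that stays where left. 0: leaning to the press's -x (ON, press locked out); 1.0 rad: leaning to +x (OFF, press free). Takes about 1 N at the knob.
- catch_tip (a point): Centre of the catch's light grey ball knob, 26 mm in diameter, 60 mm from its pivot, which lies at x 0, y +70, z +192 mm in the press frame; the catch swings in the press's x-z plane.
- mat: Grey-blue cutting mat with a pale grid, 260 (x) by 290 (y) mm, 3 mm thick, fixed to the table. Origin at the centre of its underside.
- plaque_a: Plywood plaque, 150 (x) by 50 (y) by 12 mm thick, about 0.1 kg, loose; may be absent. Origin at the centre of its underside. A brass stud stands in it at x +50, y +0 mm; the other end is free to grip.
- stud_a_top (a point): Centre of the top of the stud's flat head in plaque_a, 10 mm in diameter and 3 mm thick. Before pressing it stands about 9 mm above the plaque's face, 21 mm above what the plaque lies on.
- stud_a_depth (a joint): How far the stud of plaque_a has been driven in: 0 as started, 0.006 m fully home with the head against the wood. Tight fit: takes about 30 N and stays where it is.
- plaque_b: Plywood plaque, 170 (x) by 44 (y) by 12 mm thick, about 0.1 kg, loose; may be absent. Origin at the centre of its underside. A brass stud stands in it at x +62, y +8 mm; the other end is free to grip.
- stud_b_top (a point): Centre of the top of the stud's flat head in plaque_b, 10 mm in diameter and 3 mm thick. Before pressing it stands about 9 mm above the plaque's face, 21 mm above what the plaque lies on.
- stud_b_depth (a joint): How far the stud of plaque_b has been driven in: 0 as started, 0.006 m fully home with the head against the wood. Tight fit: takes about 30 N and stays where it is.
- plaque_c: Plywood plaque, 140 (x) by 58 (y) by 12 mm thick, about 0.1 kg, loose; may be absent. Origin at the centre of its underside. A brass stud stands in it at x +48, y -12 mm; the other end is free to grip.
- stud_c_top (a point): Centre of the top of the stud's flat head in plaque_c, 10 mm in diameter and 3 mm thick. Before pressing it stands about 9 mm above the plaque's face, 21 mm above what the plaque lies on.
- stud_c_depth (a joint): How far the stud of plaque_c has been driven in: 0 as started, 0.006 m fully home with the head against the wood. Tight fit: takes about 30 N and stays where it is.
- glue: Glue bottle, 36 mm thick, 100 mm high, bystander.
- tape: Roll of paper tape, 90 mm across, 24 mm high, lying flat, bystander.
- driver: Screwdriver lying down, bystander.
- pencup: Grey pencil cup, 72 mm across, 85 mm high, bystander.
- offcut: Plywood offcut 90 x 50 x 12 mm with no stud, bystander.
- marker: Black marker pen lying down, 14 mm thick, 134 mm long, bystander.
- studcup: Small steel bowl, 70 mm across, 30 mm high, bystander.
Not all that is in view belongs to the job. Leave any black or blue look-alike of the plaque_c alone.

How it is judged:
By the outcome, as a careful person would: the job done as asked, in the order asked, and still so for the second after the job is handed in, with the robot touching nothing.
Of plaque_a, plaque_b, plaque_c only 2 to 3 are there at a start; the rules pass over those that are not, and their reading is None.
At some moment in a run one of plaque_a, plaque_b, plaque_c may be knocked a few centimetres aside while the robot is not near it.
It also fails if it takes over 210 s, if anything falls off the work surface, if the arm or the gripper's body presses on something with over 40 N, if the wrist force passes 120 N, or if a joint passes its speed limit or range.

## Robot

A 6-joint arm with a two-finger parallel gripper is mounted at the origin on the work surface. World frame = base frame: x ahead of the robot, y to its left, z up, the work surface at z = 0. Lengths are in m, angles in rad, forces in N, time in s.
With the tool pointing down it reaches from about 0.375 to 0.9 m from the base axis. Payload 3.1 kg.
Tool frame: the origin (TCP) lies at the very end of the fingers, on their centre line; the grasp point (between the pads) lies 19 mm behind it (grip_depth is the distance from the TCP to the grasp point, in m); z points along the fingers, y is the line along which they close (so a half turn about z gives the same grasp; the last joint's range is limited). The gripper opens to 85 mm and grips with 20 to 120 N. Pads are 22 mm wide; open, the fingers measure 114 mm over their backs; the gripper's body (76 mm by 85 mm) begins 54 mm behind the grasp point. The pads swing forward as they close: fully open they stand 13 mm farther back than shut.
Start: joints at [-1.512, 0.527, 1.433, -0, 1.181, -0.178], TCP at [0.147, -0.607, 0.231] pointing down, gripper open.
Joint ranges: [-3.08, 3.08], [-0.75, 2.2], [0.22, 2.44], [-1.43, 4.57], [0, 2.65], [-2.85, 2.85]. Speed limits (rad/s): [2.79, 2.79, 3.14, 3.14, 3.14, 3.14].

## Interface

Orientations are given as a rotation vector (axis times angle).
In Python, from cell import * gives the robot as it stands.
- The arm moves only by the tool drive_tool, never from a script. Its argument "increments" is one flat list of numbers, 6 for each row, row after row: the shift along the tool's x, y, z in cm, then the turn, a rotation vector about the tool's x, y, z in rad. In form: [tx, ty, tz, rx, ry, rz, tx, ty, tz, rx, ry, rz, ...]. A call has 1 to 5 rows; each row shifts and turns the commanded pose from where the row before left it, along the tool's axes as they then stand; what a row does not reach is not made up. A row lasts 1/10 s, in which the tool goes at most 50 mm and 8.59 degrees, less where a joint would pass 70% of its speed; a pose out of reach is approached as far as the arm can. A call with a gripper value outside its range is refused whole. "jaw" is the finger opening in cm, from 0 to 8.54, set as the call begins (left out, the last holds). The fingers move at their own pace and stop on an object; "force" is the grip in N (left out, the last holds). Time passes only in rows, so rows that do not move let the fingers close. It gives the time, the measured TCP pose, the force, the opening and the grip force at its end, in the units of the state.
- get_obs(): the state, without advancing time (a new reading comes with each control period).
- capture(name): name is "scene" or "top"; returns the picture (384x512x3 uint8, blue, green, red); there is no depth.
- get_calibration(name): a dict with "mtx" (3x3 intrinsics, pixels), "eye" and "orientation" of the camera in the world. Camera axes: x right, y up, looking along -z (the intrinsics and any distortion apply to the point x, -y, -z); pixel columns grow to the right and rows downward; lengths in m; the calibration is good to about 2 mm. A picture is of the moment at which its call begins. get_calibration takes no time and is no camera call.
- close_job(): hands the job in; it is judged then, once.
The state is a dict: "time": time; "joint_positions": joint angles; "dq": joint speeds; "joint_torque": joint torques, N m; "ee_pos": TCP position; "eef_rot": TCP orientation; "ft_force": force on the tool from outside, world axes, zero at the start; "ft_torque": the same for the moment, N m; "opening": finger opening in m; "finger_force": force on a finger pad.
Only numpy, scipy, OpenCV 4.12 (cv2) and the standard library are available. Lean on these libraries where they do the work, as an engineer would, in place of code of your own. Each camera call takes 0.05 s, during which the arm holds its last target. There are 200 camera calls.

## Working session

There is one attempt and no reset: what is moved stays moved. The work goes in short steps, Python scripts to look and compute and a tool call to move; the robot and the scene stay as the last step left them, time stands still between calls to the robot, and variables do not carry over. Pictures are saved under pics/ and viewed, at most 14 in all, crops included, and the job is handed in when it is done.

Besides the shell and the picture viewer there is one more tool, called as name(argument=value, ...), one argument or row to a line, values as JSON. drive_tool: Moves the arm, as the interface text tells. Its arguments: {"type":"object","properties":{"increments":{"type":"array","items":{"type":"number"}},"jaw":{"type":"number"},"force":{"type":"number"}},"required":["increments"]}

```bash
ls; mkdir -p pics; python3 - <<'E'
from cell import *
import cv2
for n in("scene","top"):
    cv2.imwrite(f"pics/{n}0.png",cv2.resize(capture(n),(800,600),interpolation=cv2.INTER_CUBIC))
    print(get_calibration(n))
print(get_obs())
E
```

```text
pics
{'mtx': array([[359.65590262,   0.        , 251.62567347],
       [  0.        , 359.65590262, 192.7531426 ],
       [  0.        ,   0.        ,   1.        ]]), 'eye': array([ 1.26150851, -0.51697309,  0.86393781]), 'orientation': array([0.79822872, 0.45019863, 1.01317383])}
{'mtx': array([[349.42284161,   0.        , 253.38253065],
       [  0.        , 349.42284161, 190.30828893],
       [  0.        ,   0.        ,   1.        ]]), 'eye': array([ 0.43994936, -0.114581  ,  1.23310656]), 'orientation': array([ 0.0993822 , -0.0945246 , -1.54223482])}
{'time': 0.1, 'joint_positions': array([-1.51145870e+00,  5.28378515e-01,  1.43377769e+00, -2.31537747e-05,
        1.18137169e+00, -1.78518318e-01]), 'dq': array([-0.00021033, -0.00053292, -0.00244088,  0.00165787,  0.00094695,
       -0.0006864 ]), 'joint_torque': array([ 5.37554820e-05, -4.43303633e+01, -1.78586608e+01, -2.65613808e-04,
        3.84852159e-03, -7.78540379e-07]), 'ee_pos': array([ 0.14723499, -0.60675388,  0.23042707]), 'eef_rot': array([-3.11748063e+00, -3.72527505e-01, -1.47375136e-04]), 'ft_force': array([ 0.3691208 ,  0.26124357, -0.0888967 ]), 'ft_torque': array([-0.01420157,  0.01121336, -0.01521408]), 'finger_force': 0.0, 'opening': 0.08545761937621564}
```

View pics/scene0.png

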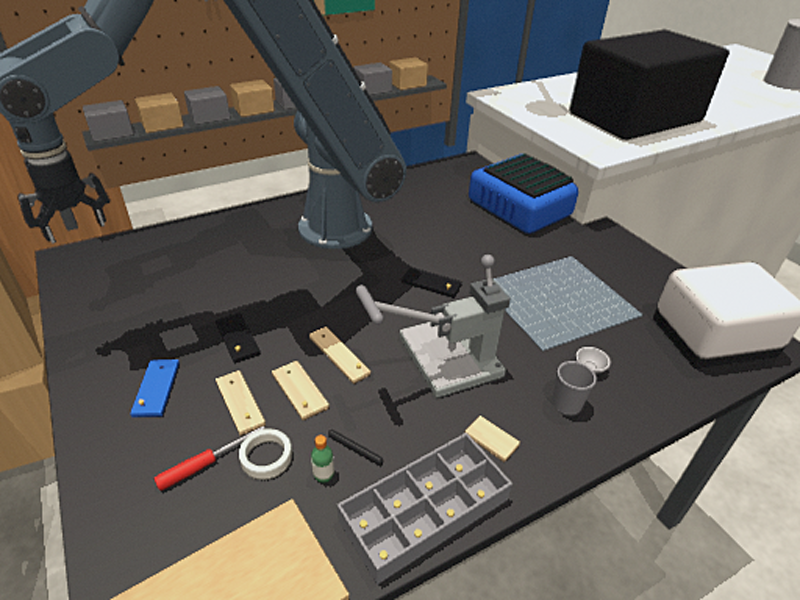

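View pics/top0.png

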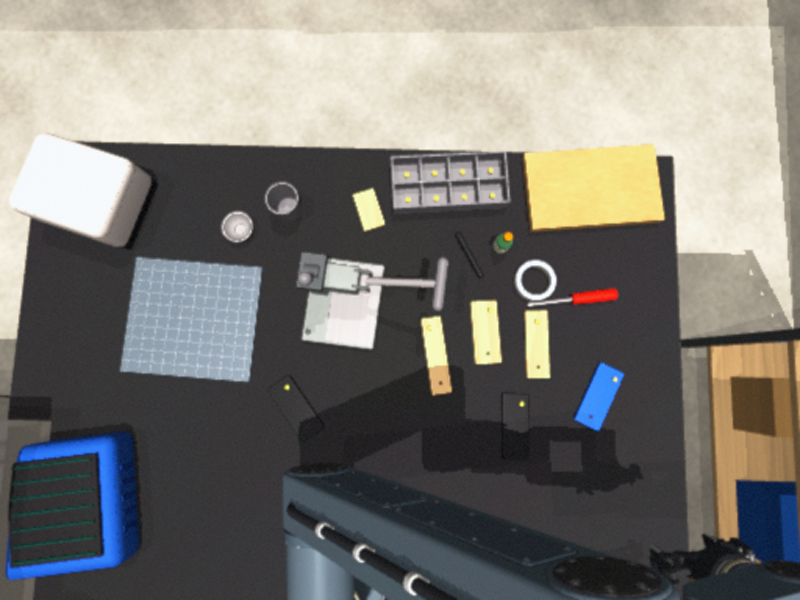

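The scene shows three plywood plaques, at top-view (436,355), (486,332) and (537,344). The press is near (340,300), its T-handle is at (441,283) and the mat is at (190,320). I'll enlarge these.

```bash
cat > h.py <<'E'
from cell import *
import cv2, numpy as np
from scipy.spatial.transform import Rotation as R
def cam(n):
    c=get_calibration(n); return c["mtx"],np.array(c["eye"]),R.from_rotvec(c["orientation"])
def ray(n,uv):
    K,e,r=cam(n); p=np.linalg.solve(K,[uv[0],uv[1],1]); return e,r.apply([p[0],-p[1],-1])
def pix(n,uv,z):            # native pixel -> world at height z
    e,d=ray(n,uv); return e+d*(z-e[2])/d[2]
def proj(n,P):
    K,e,r=cam(n); q=r.inv().apply(np.asarray(P)-e); q=q*[1,-1,-1]; q=q@K.T; return q[...,:2]/q[...,2:]
def crop(n,x,y,w,h,s):
    return cv2.resize(capture(n)[y:y+h,x:x+w],None,fx=s,fy=s,interpolation=cv2.INTER_CUBIC)
E
python3 - <<'E'
from h import *
a=crop("top",264,188,100,75,8)
cv2.imwrite("pics/t1.png",a)
cv2.imwrite("pics/t2.png",crop("top",185,150,106,79,7.5))
cv2.imwrite("pics/s1.png",crop("scene",130,195,115,85,6.9))
E
```

```text
(no output)
```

View pics/t1.png

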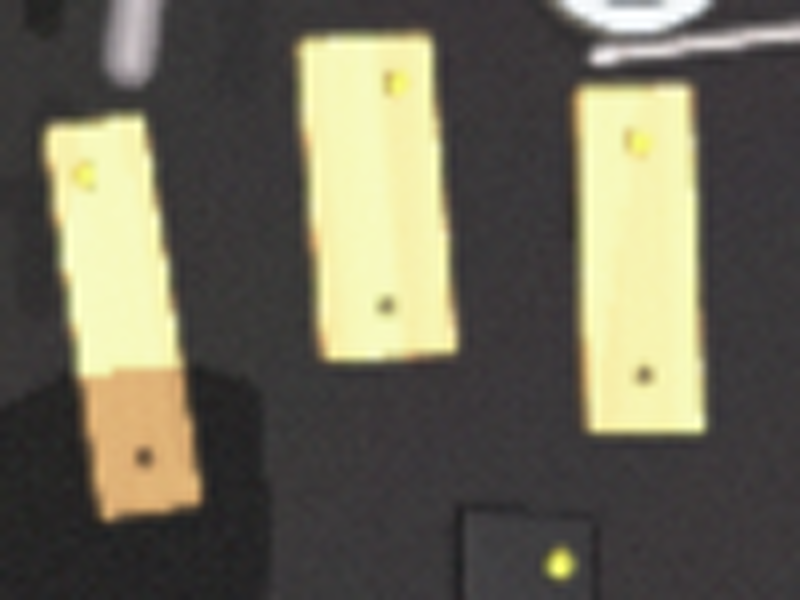

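View pics/t2.png

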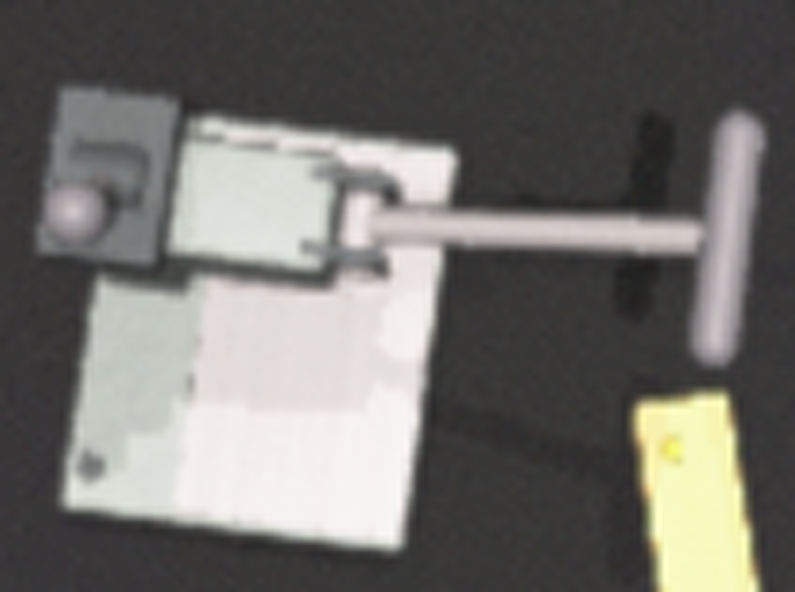

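View pics/s1.png

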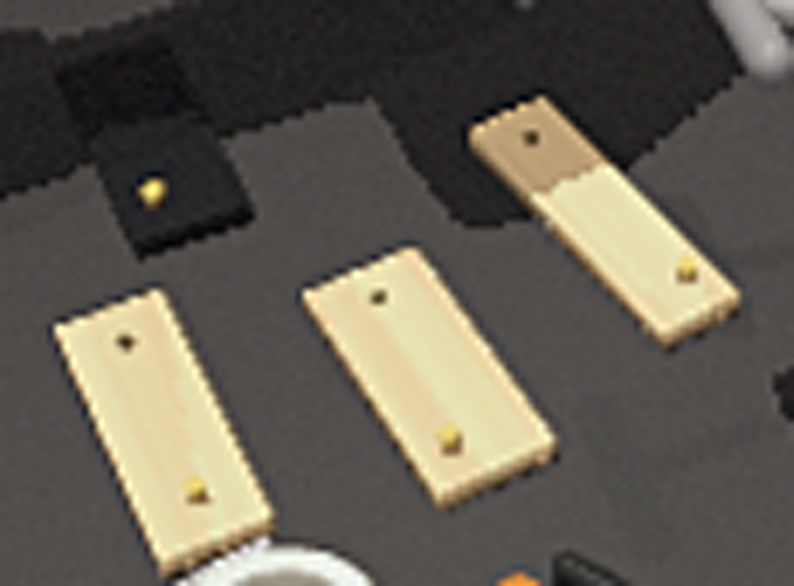

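Reading the crops: the left plaque is B (stud to the left of its axis), the middle is C (stud to the right) and the right is A (centred). All their studs are at the +x end. The catch knob is at crop (75,212), so it is ON. Next I'll fit poses.

```bash
cat > fit.py <<'E'
from h import *
from scipy.optimize import least_squares
def fit(obj,obs,x0):   # obs: (cam,native uv,idx) ; obj Nx3 in object frame -> x,y,yaw
    f=lambda p:np.concatenate([proj(c,R.from_euler('z',p[2]).apply(obj[i])+[p[0],p[1],0])-uv for c,uv,i in obs])
    s=least_squares(f,x0,loss='soft_l1'); return s.x,np.abs(f(s.x)).reshape(-1,2).round(1).tolist()
def nat(uv,x0,y0,s): return (np.array(uv)+.5)/s-.5+[x0,y0]
E
python3 - <<'E'
from fit import *
T=lambda uv:nat(uv,264,188,8); S=lambda uv:nat(uv,130,195,6.9); P=lambda uv:nat(uv,185,150,7.5); V=lambda uv:nat(uv,0,0,1.5625)
def plq(L,W,sx,sy): return np.array([[L/2,W/2,.012],[L/2,-W/2,.012],[-L/2,-W/2,.012],[-L/2,W/2,.012],[sx,sy,.021]])
D={'a':(plq(.15,.05,.05,0),[(577,88),(692,85),(706,432),(588,432),(638,143)],[(162,568),(272,518),(162,290),(55,328),(196,485)]),
'b':(plq(.17,.044,.062,.008),[(45,127),(145,115),(203,502),(102,520),(85,176)],[(740,297),(668,345),(472,130),(543,97),(687,266)]),
'c':(plq(.14,.058,.048,-.012),[(298,38),(432,35),(458,352),(323,360),(397,82)],[(555,450),(440,505),(304,293),(415,247),(450,435)])}
for k,(o,t,s) in D.items():
    oi=[('top',T(u),i) for i,u in enumerate(t)]
    # scene corners: order fixed below
    si=[('scene',S(s[4]),4)]
    print(k,fit(o,oi,[.5,-.3,0]),fit(o,oi+si,[.5,-.3,0])[0])
b=np.array([[-.13,.1,.025],[-.13,-.06,.025],[.06,-.06,.025],[-.029,.07,.245],[.025,-.02,.17],[-.025,-.02,.17],[.05,-.177,.235],[-.05,-.177,.235]])
o=[('top',P(u),i) for i,u in enumerate([(62,508),(402,550),(457,150),(75,212),(335,155),(332,285),(742,118),(715,355)])]
s=[('scene',V((438,393)),1),('scene',V((507,374)),2),('scene',V((487,260)),3)]
s=[('scene',V((438,393)),2),('scene',V((487,260)),3)]
print(fit(b,o,[.5,.1,0])); print(fit(b,o+s,[.5,.1,0]))
m=np.array([[.13,.145,.003],[.13,-.145,.003],[-.13,-.145,.003],[-.13,.145,.003]])
print('mat',fit(m,[('top',V(u),i) for i,u in enumerate([(136,258),(262,265),(249,381),(121,372)])],[.5,.3,0]))
E
```

```text
a (array([ 0.4966036 , -0.42556928,  0.03401441]), [[0.1, 0.1], [0.2, 0.2], [0.2, 0.0], [0.1, 0.1], [0.3, 0.1]]) [ 0.49696163 -0.4252233   0.03685446]
b (array([ 0.46618431, -0.20112748,  0.16607629]), [[0.0, 0.2], [0.1, 0.0], [0.0, 0.2], [0.0, 0.2], [0.1, 0.2]]) [ 0.46657573 -0.2008869   0.16710064]
c (array([ 0.52108157, -0.31098095,  0.0852919 ]), [[0.1, 0.3], [0.2, 0.3], [0.2, 0.0], [0.0, 0.0], [0.3, 0.0]]) [ 0.5215113  -0.31062412  0.08911132]
(array([ 0.61050817, -0.01404936, -0.10161504]), [[0.3, 0.1], [0.3, 0.2], [0.2, 0.3], [0.2, 2.0], [1.0, 0.2], [0.8, 1.6], [0.0, 0.9], [0.5, 1.5]])
(array([ 0.61146955, -0.01333813, -0.09876943]), [[0.4, 0.3], [0.2, 0.1], [0.1, 0.6], [0.0, 1.7], [0.8, 0.5], [1.0, 1.9], [0.3, 1.4], [0.7, 1.0], [1.4, 1.5], [1.2, 0.4]])
mat (array([ 0.53386364,  0.35147073, -0.04232188]), [[0.2, 0.3], [0.3, 0.7], [0.6, 0.2], [0.1, 0.2]])
```

```bash
python3 - <<'E'
from h import *
cv2.imwrite("pics/s2.png",crop("scene",222,155,114,100,6))
E
```

```text
(no output)
```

View pics/s2.png

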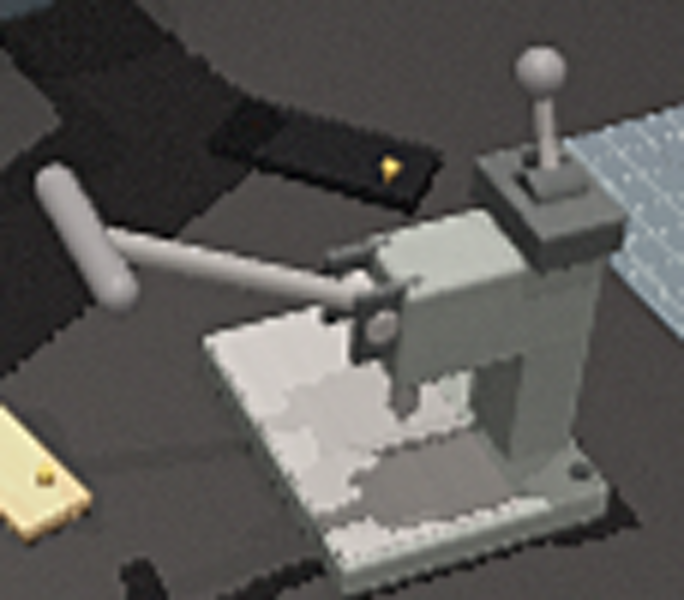

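The close view shows the knob at (541,72), the middle of the bar at (87,237), the punch tip at (405,415), and bed corners at (340,577), (205,338) and (605,492).

```bash
cat > tri.py <<'E'
from fit import *
def tri(a,b):
    e1,d1=ray('top',a);e2,d2=ray('scene',b)
    t=np.linalg.lstsq(np.c_[d1,-d2],e2-e1,rcond=None)[0]
    p,q=e1+d1*t[0],e2+d2*t[1]; return ((p+q)/2).round(4),np.linalg.norm(p-q).round(4)
E
python3 - <<'E'
from tri import *
P=lambda uv:nat(uv,185,150,7.5); S=lambda uv:nat(uv,222,155,6)
k=tri(P((75,212)),S((541,72)));g=tri(P((728,237)),S((87,237)));print(k,g)
b=np.array([[-.13,.1,.025],[-.13,-.06,.025],[.06,-.06,.025],[.06,.1,.025],[0,0,.055]])
t=[('top',P(u),i) for i,u in enumerate([(62,508),(402,550),(457,150)])]
s=[('scene',S(u),i) for u,i in [((205,338),1),((340,577),2),((605,492),3),((405,415),4)]]
for o in (t,s,t+s):
    x,r=fit(b,o,[.6,0,-.1]);print(x,r)
    for n in (k,g): print(R.from_euler('z',-x[2]).apply(n[0]-[x[0],x[1],0]).round(4))
E
```

```text
(array([0.5944, 0.0595, 0.2481]), np.float64(0.0015)) (array([ 0.5934, -0.1893,  0.2364]), np.float64(0.0029))
[ 0.6103049  -0.01371807 -0.10042272] [[0.3, 0.0], [0.3, 0.3], [0.1, 0.3]]
[-0.0232  0.0713  0.2481]
[ 0.0008 -0.1764  0.2364]
[ 0.61304704 -0.01327906 -0.12050183] [[0.5, 0.5], [0.2, 0.7], [1.5, 0.1], [0.7, 1.4]]
[-0.0273  0.07    0.2481]
[ 0.0017 -0.1771  0.2364]
[ 0.61141525 -0.01371518 -0.10630344] [[0.5, 0.5], [0.0, 0.0], [0.2, 0.5], [1.2, 0.5], [0.1, 0.9], [1.1, 0.5], [1.1, 1.2]]
[-0.0247  0.071   0.2481]
[ 0.0007 -0.1765  0.2364]
```

```bash
cat > st.py <<'E'
from h import *
PR=(.611,-.0137,-.103)   # press pose
def topress(p): return R.from_euler('z',-PR[2]).apply(np.asarray(p)-[PR[0],PR[1],0])
def st():
    o=get_obs(); r=R.from_rotvec(o['eef_rot']); x=r.apply([1,0,0])
    print('t',round(o['time'],1),'press mm',(topress(o['ee_pos'])*1000).round(1),'yaw-rel',round(np.arctan2(x[1],x[0])-PR[2],3),'tilt',r.apply([0,0,1]).round(3)[:2],'F',np.round(o['ft_force'],1),'T',np.round(o['ft_torque'],2),'open',round(o['opening']*1000,1),'ff',round(o['finger_force'],1))
if __name__=='__main__': st()
E
python3 st.py; python3 - <<'E'
from st import *
for n,p in dict(a=(.4968,-.4254,.0355),b=(.4664,-.201,.1666),c=(.5213,-.3108,.087),mat=(.5339,.3515,-.0423)).items():
    print(n,(topress([p[0],p[1],0])*1000).round(1),round(p[2]-PR[2],3))
E
```

```text
t 0.3 press mm [-400.3 -638.   230.9] yaw-rel 0.341 tilt [-0.     0.001] F [-0.6 -1.2 -0.2] T [ 0.04  0.04 -0.01] open 85.1 ff 0.0
a [ -71.3 -421.3    0. ] 0.138
b [-124.6 -201.2    0. ] 0.27
c [ -58.7 -304.7    0. ] 0.19
mat [-114.2  355.3    0. ] 0.061
```

drive_tool(
  increments=[0,0,-4.4,0,0,0.114,0,0,-4.4,0,0,0.114,0,0,-4.4,0,0,0.113,2.2,-4.16,0,0,0,0,2.2,-4.16,0,0,0,0],
  jaw=6,
  force=25,
)

```text
time: 0.8
ee_pos: [0.1996, -0.5298, 0.365]
eef_rot: [3.133, -0.166, 0.002]
ft_force: [-0.3, -0.4, 0.7]
opening: 0.0602
finger_force: 0.0
```

drive_tool(
  increments=[2.2,-4.16,0,0,0,0,2.2,-4.16,0,0,0,0,2.2,-4.16,0,0,0,0,2.2,-4.16,0,0,0,0,2.2,-4.16,0,0,0,0],
)

```text
time: 1.3
ee_pos: [0.3311, -0.3318, 0.3635]
eef_rot: [3.137, -0.163, 0.001]
ft_force: [0.7, -0.4, -0.1]
opening: 0.0601
finger_force: 0.0
```

drive_tool(
  increments=[2.2,-4.16,0,0,0,0,2.2,-4.16,0,0,0,0,2.2,-4.16,0,0,0,0,2.2,-4.16,0,0,0,0,2.2,-4.16,0,0,0,0],
)

```text
time: 1.8
ee_pos: [0.462, -0.1362, 0.3636]
eef_rot: [3.137, -0.162, 0.001]
ft_force: [1.2, -0.0, 0.5]
opening: 0.0602
finger_force: 0.0
```

drive_tool(
  increments=[2.2,-4.16,0,0,0,0,2.2,-4.16,0,0,0,0,2.2,-4.16,0,0,0,0,2.2,-4.16,0,0,0,0,2.2,-4.16,0,0,0,0],
)

```text
time: 2.3
ee_pos: [0.5928, 0.0594, 0.3633]
eef_rot: [3.137, -0.162, 0.0]
ft_force: [1.4, -0.7, 0.8]
opening: 0.06
finger_force: 0.0
```

```bash
python3 st.py
```

```text
t 2.3 press mm [-25.6  70.9 363.3] yaw-rel 0.0 tilt [ 0. -0.] F [ 1.4 -0.7  0.8] T [ 0.04 -0.02 -0.05] open 60.0 ff 0.0
```

drive_tool(
  increments=[0,0,4.5,0,0,0,0,0,4.5,0,0,0,0,0,3,0,0,0,0,0,1.5,0,0,0],
)

```text
time: 2.7
ee_pos: [0.5899, 0.058, 0.2247]
eef_rot: [-3.137, 0.161, 0.01]
ft_force: [0.1, -0.4, 0.2]
opening: 0.06
finger_force: 0.0
```

drive_tool(
  increments=[0,0,0,0,0,0,0,0,0,0,0,0,0,0,0,0,0,0,0,0,0,0,0,0,0,0,0,0,0,0],
  jaw=2,
)

```text
time: 3.2
ee_pos: [0.593, 0.0602, 0.2295]
eef_rot: [-3.132, 0.163, -0.005]
ft_force: [2.2, 7.3, -4.3]
opening: 0.0243
finger_force: 24.7
```

```bash
python3 st.py
```

```text
t 3.2 press mm [-25.5  71.7 229.5] yaw-rel -0.001 tilt [0.003 0.005] F [ 2.2  7.3 -4.3] T [ 1.01 -0.3   0.02] open 24.3 ff 24.7
```

drive_tool(
  increments=[0.7,0,-0.33,0,0,0,0.7,0,-0.22,0,0,0,0.7,0,-0.12,0,0,0,0.7,0,-0.05,0,0,0,0.7,0,0.05,0,0,0],
)

```text
time: 3.7
ee_pos: [0.626, 0.0568, 0.236]
eef_rot: [-3.132, 0.162, 0.003]
ft_force: [-2.4, 5.5, -1.0]
opening: 0.0239
finger_force: 24.9
```

drive_tool(
  increments=[0.7,0,0.12,0,0,0,0.7,0,0.22,0,0,0,0.6,0,0.33,0,0,0,0.3,0,0,0,0,0,0,0,0,0,0,0],
)

```text
time: 4.2
ee_pos: [0.6497, 0.0544, 0.2295]
eef_rot: [-3.132, 0.162, 0.0]
ft_force: [-1.1, 7.0, -1.7]
opening: 0.0239
finger_force: 25.2
```

```bash
python3 st.py
```

```text
t 4.2 press mm [ 31.5  71.7 229.5] yaw-rel -0.001 tilt [0.    0.005] F [-1.1  7.  -1.7] T [ 1.01  0.21 -0.1 ] open 23.9 ff 25.2
```

drive_tool(
  increments=[0.2,0,0.1,0,0,0,0.2,0,0.1,0,0,0,0.1,0,0.1,0,0,0,0,0,0,0,0,0],
)

```text
time: 4.6
ee_pos: [0.6531, 0.054, 0.2279]
eef_rot: [-3.133, 0.161, 0.004]
ft_force: [-6.0, 6.4, 5.2]
opening: 0.0246
finger_force: 25.7
```

```bash
python3 st.py
```

```text
t 4.6 press mm [ 34.9  71.7 227.9] yaw-rel 0.0 tilt [-0.002  0.005] F [-6.   6.4  5.2] T [1.06 0.96 0.02] open 24.6 ff 25.7
```

drive_tool(
  increments=[-0.3,0,0,0,0,0,0,0,0,0,0,0,0,0,0,0,0,0,0,0,-5,0,0,0,0,0,-5,0,0,0],
  jaw=6,
)

```text
time: 5.1
ee_pos: [0.6511, 0.0509, 0.3247]
eef_rot: [3.137, -0.163, -0.007]
ft_force: [0.6, 0.6, 0.3]
opening: 0.0599
finger_force: 0.0
```

```bash
cat > blobs.py <<'E'
from st import *
def blobs(z=.012,show=True):
    im=capture('top'); h=cv2.cvtColor(im,cv2.COLOR_BGR2HSV)
    m=cv2.inRange(h,(12,45,70),(35,190,255)); out=[]
    for c in cv2.findContours(m,cv2.RETR_EXTERNAL,cv2.CHAIN_APPROX_NONE)[0]:
        if not 300<cv2.contourArea(c)<1500: continue
        q=np.array([pix('top',p,z)[:2] for p in c[:,0].astype(float)],np.float32)
        (cx,cy),(w,l),a=cv2.minAreaRect(q); b=cv2.boxPoints(((cx,cy),(w,l),a))
        e=max([b[1]-b[0],b[2]-b[1]],key=np.linalg.norm); y=np.arctan2(e[1],e[0]); y=(y+np.pi/2)%np.pi-np.pi/2
        print('press mm',(topress([cx,cy,0])*1000).round(1)[:2],'size',(1000*max(w,l)).round(),(1000*min(w,l)).round(),'yaw-rel',round(float(y)-PR[2],3))
    return im
if __name__=='__main__': blobs(); st()
E
python3 blobs.py
```

```text
Traceback (most recent call last):
  File "blobs.py", line 12, in <module>
    if __name__=='__main__': blobs(); st()
                             ~~~~~^^
  File "blobs.py", line 10, in blobs
    print('press mm',(topress([cx,cy,0])*1000).round(1)[:2],'size',(1000*max(w,l)).round(),(1000*min(w,l)).round(),'yaw-rel',round(float(y)-PR[2],3))
                                                                   ^^^^^^^^^^^^^^^^^^^^^
AttributeError: 'float' object has no attribute 'round'
```

```bash
sed -i "s/(1000\*max(w,l)).round(),(1000\*min(w,l)).round()/round(1000*max(w,l)),round(1000*min(w,l))/" blobs.py; python3 blobs.py
```

```text
press mm [-124.2 -200.9] size 177 51 yaw-rel 0.266
press mm [ -71.5 -420.6] size 153 58 yaw-rel 0.132
press mm [ -59.2 -304.6] size 147 65 yaw-rel 0.192
press mm [185.8  -6.6] size 98 57 yaw-rel 0.446
t 5.2 press mm [ 38.8  68.6 334.5] yaw-rel -0.001 tilt [ 0.018 -0.002] F [ 0.5 -0.1  0.3] T [ 0.01 -0.   -0.02] open 59.8 ff 0.0
```

drive_tool(
  increments=[-2.7,3.6,0,0,0,0,-2.7,3.6,0,0,0,0,-2.7,3.6,0,0,0,0,-2.7,3.6,0,0,0,0,-2.7,3.6,0,0,0,0],
)

```text
time: 5.7
ee_pos: [0.4978, -0.1153, 0.3254]
eef_rot: [3.137, -0.162, 0.001]
ft_force: [0.5, -0.1, -0.8]
opening: 0.0599
finger_force: 0.0
```

drive_tool(
  increments=[-2.7,3.6,0,0,0,0,-2.7,3.6,0,0,0,0,-2.7,3.6,0,0,0,0,0,0,0,0,0,-0.135,0,0,0,0,0,-0.135],
)

```text
time: 6.2
ee_pos: [0.4063, -0.2148, 0.3255]
eef_rot: [3.13, 0.263, 0.001]
ft_force: [0.4, 0.3, 0.2]
opening: 0.0603
finger_force: 0.0
```

```bash
python3 blobs.py
```

```text
press mm [-108.3 -196.4] size 141 50 yaw-rel 0.259
press mm [ -71.5 -420.7] size 153 58 yaw-rel 0.133
press mm [ -57.9 -304.2] size 145 65 yaw-rel 0.189
press mm [185.7  -6.6] size 98 57 yaw-rel 0.446
t 6.2 press mm [-182.6 -220.5  325.5] yaw-rel 0.276 tilt [ 0.001 -0.001] F [-0.4  0.5 -0.7] T [ 0.01 -0.02  0.05] open 59.7 ff 0.0
```

drive_tool(
  increments=[-0.1,-0.33,4.8,0,0,0,0,0,4.8,0,0,0,0,0,4.8,0,0,0,0,0,4.8,0,0,0,0,0,4.8,0,0,0],
)

```text
time: 6.75
ee_pos: [0.4064, -0.2104, 0.084]
eef_rot: [3.129, 0.258, 0.003]
ft_force: [1.1, -0.2, 0.2]
opening: 0.0603
finger_force: 0.0
```

drive_tool(
  increments=[0,0,4,0,0,0,0,0,2,0,0,0,0,0,1.5,0,0,0,0,0,0.6,0,0,0,0,0,0,0,0,0],
)

```text
time: 7.25
ee_pos: [0.4059, -0.2099, 0.0037]
eef_rot: [-3.13, -0.26, 0.001]
ft_force: [-0.1, 1.1, 0.4]
opening: 0.0601
finger_force: 0.0
```

drive_tool(
  increments=[0,0,0,0,0,0,0,0,0,0,0,0,0,0,0,0,0,0,0,0,0,0,0,0,0,0,0,0,0,0],
  jaw=3.5,
  force=40,
)

```text
time: 7.75
ee_pos: [0.4063, -0.2101, 0.0053]
eef_rot: [3.129, 0.262, 0.002]
ft_force: [-0.8, 0.5, 6.7]
opening: 0.0425
finger_force: 41.3
```

```bash
python3 blobs.py
```

```text
press mm [ -71.5 -420.7] size 153 56 yaw-rel 0.131
press mm [ -59.1 -304.5] size 147 65 yaw-rel 0.192
press mm [185.8  -6.6] size 98 57 yaw-rel 0.446
t 7.8 press mm [-183.5 -216.4    5.3] yaw-rel 0.27 tilt [ 0.002 -0.001] F [-0.3  0.2  6.8] T [ 0.06 -0.01 -0.02] open 42.3 ff 41.3
```

drive_tool(
  increments=[0,0,-1.5,0,0,0,0,0,-2.5,0,0,0,0,0,-2,0,0,0.09,0,0,0,0,0,0.09,0,0,0,0,0,0.09],
)

```text
time: 8.3
ee_pos: [0.4061, -0.2101, 0.0653]
eef_rot: [3.136, -0.168, 0.003]
ft_force: [0.5, 0.4, -1.4]
opening: 0.0426
finger_force: 40.8
```

drive_tool(
  increments=[-0.2,-3,0,0,0,0,-0.3,-4.5,0,0,0,0,-0.3,-4.5,0,0,0,0,-0.2,-4.5,0,0,0,0,-0.2,-4.3,0,0,0,0],
)

```text
time: 8.8
ee_pos: [0.4149, -0.0, 0.0645]
eef_rot: [-3.137, 0.163, -0.0]
ft_force: [0.5, -0.5, -1.3]
opening: 0.0423
finger_force: 40.9
```

```bash
python3 - <<'E'
from blobs import *
a=cv2.resize(blobs()[150:250,180:280],None,fx=4,fy=4,interpolation=cv2.INTER_CUBIC); st()
b=crop('scene',222,155,100,100,4)
cv2.imwrite('pics/p1.png',np.hstack([a,b]))
E
```

```text
press mm [ -71.5 -421.1] size 153 57 yaw-rel 0.133
press mm [-106.2   -1.7] size 127 51 yaw-rel 0.013
press mm [ -59.3 -304.4] size 147 65 yaw-rel 0.192
press mm [186.   -6.5] size 98 57 yaw-rel 0.446
t 8.8 press mm [-199.    -1.3   64.6] yaw-rel 0.005 tilt [-0.003  0.002] F [-0.2  3.  -1.1] T [0.19 0.1  0.05] open 42.3 ff 41.0
```

View pics/p1.png

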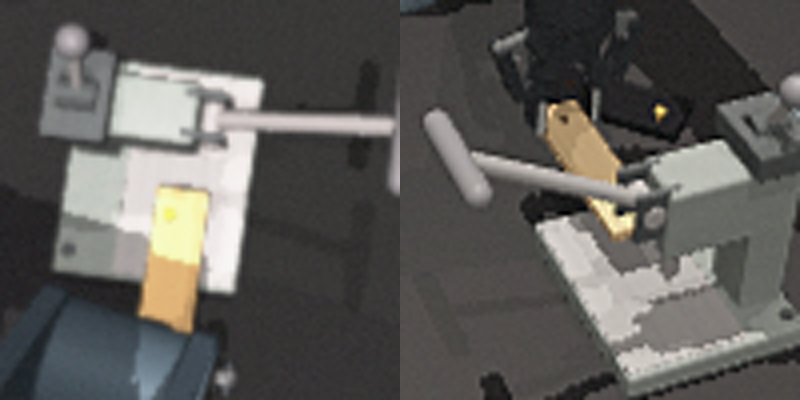

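The left panel shows the catch leaning to +x (OFF). Plaque B is held level and its stud is at (170,213) in the panel. I'll compute where that is.

```bash
python3 - <<'E'
from tri import *
from st import topress
print(topress(pix('top',nat((170,213),180,150,4),.0805))*1000)
E
```

```text
[-72.5161553   -0.54168498  80.5       ]
```

drive_tool(
  increments=[0,0.3,1.2,0,0,0,0,0.3,1.2,0,0,0,0,0.05,0.8,0,0,0,0,0,0,0,0,0],
)

```text
time: 9.3
ee_pos: [0.4144, -0.0086, 0.0317]
eef_rot: [-3.137, 0.164, 0.002]
ft_force: [-0.7, 0.2, -0.3]
opening: 0.042
finger_force: 41.0
```

```bash
python3 - <<'E'
from blobs import *
im=blobs(.040); st()
h=cv2.cvtColor(im,cv2.COLOR_BGR2HSV)[185:225,205:240]
m=cv2.inRange(h,(22,150,120),(32,255,255)); print(m.sum()//255, cv2.moments(m,True)['m10']/max(1,cv2.countNonZero(m))+205,cv2.moments(m,True)['m01']/max(1,cv2.countNonZero(m))+185)
cv2.imwrite('pics/p2.png',cv2.resize(im[175:225,200:250],None,fx=10,fy=10,interpolation=cv2.INTER_CUBIC))
E
```

```text
press mm [ -73.5 -414.2] size 150 56 yaw-rel 0.134
press mm [-109.   -17.2] size 117 49 yaw-rel -0.008
press mm [ -61.6 -300.1] size 144 64 yaw-rel 0.193
press mm [178.   -9.1] size 96 56 yaw-rel 0.446
t 9.3 press mm [-196.1  -15.1   32. ] yaw-rel -0.001 tilt [-0.001  0.   ] F [-0.1  0.1 -0.9] T [-0.05  0.06 -0.04] open 42.5 ff 41.0
0 205.0 185.0
```

View pics/p2.png

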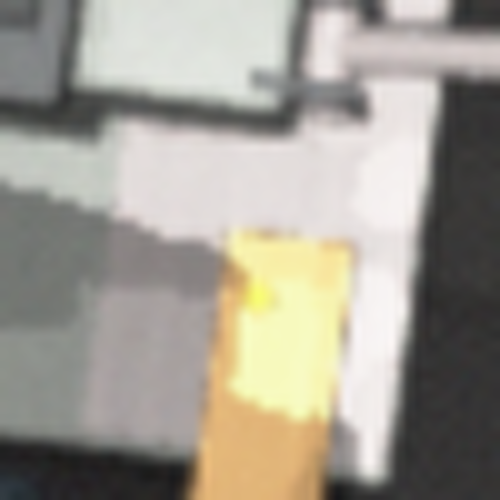

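```bash
python3 - <<'E'
from tri import *
from st import topress
print(topress(pix('top',nat((258,295),200,175,10),.0475))*1000)
E
```

```text
[-72.57403723  -8.62711665  47.5       ]
```

drive_tool(
  increments=[1.2,-0.4,0,0,0,0,1.8,-0.39,0,0,0,0,1.8,0,0,0,0,0,1.5,0,0,0,0,0,0.96,0,0,0,0,0],
)

```text
time: 9.85
ee_pos: [0.4892, -0.0083, 0.0329]
eef_rot: [3.137, -0.163, 0.003]
ft_force: [-0.1, -0.3, -1.3]
opening: 0.0424
finger_force: 41.0
```

drive_tool(
  increments=[0,0,0.1,0,0,0,0,0,0.1,0,0,0,0,0,0,0,0,0],
)

```text
time: 10.15
ee_pos: [0.4868, -0.0077, 0.0304]
eef_rot: [-3.137, 0.162, 0.001]
ft_force: [0.5, 0.2, -0.6]
opening: 0.0421
finger_force: 41.1
```

```bash
python3 - <<'E'
from st import *
st(); cv2.imwrite('pics/p3.png',crop('scene',262,195,60,50,12))
E
```

```text
t 10.2 press mm [-124.2   -6.8   30.4] yaw-rel -0.0 tilt [-0.001  0.   ] F [ 0.5  0.2 -0.6] T [-0.08 -0.12  0.04] open 42.1 ff 41.1
```

View pics/p3.png

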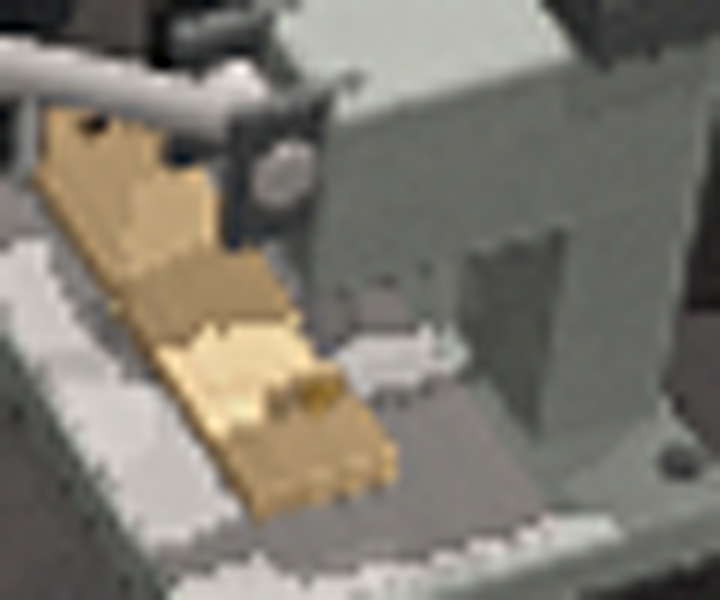

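```bash
python3 - <<'E'
from st import *
def w(p): return R.from_euler('z',PR[2]).apply(p)+[PR[0],PR[1],0]
for p in ([0,0,.055],[0,0,.047],[.005,0,.047],[0,.005,.047],[0.108-.0855,.014,.038],[.0225,-.030,.038],[-.025,-.02,.17],[.025,-.02,.17],[.025,-.02,.103],[.06,-.06,.025]):
    print(p,((proj('scene',w(p))-[262,195]+.5)*12-.5).round(1))
E
python3 - <<'E'
import cv2
a=cv2.imread('pics/s2.png')[360:440,340:480]
cv2.imwrite('pics/s3.png',cv2.resize(a,None,fx=4,fy=4,interpolation=cv2.INTER_CUBIC))
E
```

```text
[0, 0, 0.055] [316.  363.3]
[0, 0, 0.047] [313.4 384.6]
[0.005, 0, 0.047] [321.9 397.2]
[0, 0.005, 0.047] [330.1 379.8]
[0.022499999999999992, 0.014, 0.038] [396.1 451.6]
[0.0225, -0.03, 0.038] [246.9 495.8]
[-0.025, -0.02, 0.17] [239.5  -8.1]
[0.025, -0.02, 0.17] [330.5 116. ]
[0.025, -0.02, 0.103] [306.7 314.2]
[0.06, -0.06, 0.025] [202.4 662.6]
```

View pics/s3.png

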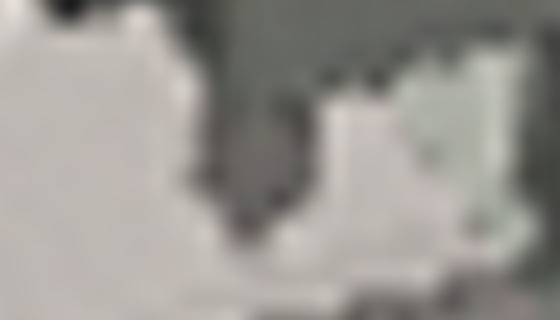

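drive_tool(
  increments=[-0.1,-0.1,0,0,0,0,0,0,0.05,0,0,0,0,0,0,0,0,0],
)

```text
time: 10.5
ee_pos: [0.4861, -0.0065, 0.0303]
eef_rot: [-3.137, 0.162, 0.001]
ft_force: [-0.6, -1.5, 4.9]
opening: 0.0425
finger_force: 41.6
```

```bash
python3 st.py
```

```text
t 10.5 press mm [-124.9   -5.7   30.3] yaw-rel -0.0 tilt [-0.001  0.   ] F [-0.6 -1.5  4.9] T [-0.15  0.13 -0.02] open 42.5 ff 41.6
```

drive_tool(
  increments=[0,0,0,0,0,0,0,0,0,0,0,0,0,0,0,0,0,0,0,0,-2,0,0,0,0,0,-4,0,0,0],
  jaw=6.2,
)

```text
time: 11.0
ee_pos: [0.4845, -0.0062, 0.0881]
eef_rot: [-3.136, 0.162, 0.011]
ft_force: [0.5, 0.8, -0.3]
opening: 0.0618
finger_force: 0.0
```

drive_tool(
  increments=[0,0,-4.8,0,0,0,0,0,-4.8,0,0,0,0,0,-4.8,0,0,0,0,0,-4.8,0,0,0,0,0,-4.8,0,0,0],
)

```text
time: 11.5
ee_pos: [0.4859, -0.0064, 0.3317]
eef_rot: [-3.137, 0.162, 0.001]
ft_force: [0.6, -0.6, 0.1]
opening: 0.0621
finger_force: 0.0
```

drive_tool(
  increments=[2.4,4.25,0,0,0,0,2.4,4.25,0,0,0,0,2.4,4.25,0,0,0,0,2.3,4.25,0,0,0,0,0,0,0,0,0,0],
)

```text
time: 12.0
ee_pos: [0.5655, -0.1914, 0.3288]
eef_rot: [3.134, -0.17, 0.002]
ft_force: [-0.8, -0.1, 0.4]
opening: 0.0615
finger_force: 0.0
```

```bash
python3 blobs.py
```

```text
press mm [ -77.4 -310.7] size 108 63 yaw-rel 0.129
press mm [ -71.5 -420.6] size 153 59 yaw-rel 0.13
press mm [-77.4  -5. ] size 148 47 yaw-rel -0.013
press mm [185.9  -6.5] size 98 57 yaw-rel 0.446
t 12.1 press mm [ -28.8 -178.4  328.6] yaw-rel -0.004 tilt [-0.001  0.001] F [ 0.4  1.2 -0.4] T [0.02 0.03 0.  ] open 62.1 ff 0.0
```

drive_tool(
  increments=[0,0,4.5,0,0,0,0,0,4,0,0,0,0,0,2,0,0,0,0,0,0.6,0,0,0,0,0,0,0,0,0],
)

```text
time: 12.55
ee_pos: [0.563, -0.1843, 0.2182]
eef_rot: [-3.136, 0.161, 0.003]
ft_force: [0.6, -0.4, -0.2]
opening: 0.0621
finger_force: 0.0
```

drive_tool(
  increments=[0,0,0,0,0,0,0,0,0,0,0,0,0,0,0,0,0,0,0,0,0,0,0,0,0,0,0,0,0,0],
  jaw=1.4,
  force=50,
)

```text
time: 13.05
ee_pos: [0.5644, -0.1855, 0.22]
eef_rot: [3.137, -0.162, 0.004]
ft_force: [0.9, 1.0, 3.0]
opening: 0.0184
finger_force: 48.7
```

```bash
python3 st.py; python3 -c "
import numpy as np
for a in np.arange(0,.96,.05):
    t=np.pi/6-a; print(round(a,2),(-30-170*np.cos(t)).round(1),(150+170*np.sin(t)).round(1))"
```

```text
t 13.1 press mm [ -28.6 -175.7  220. ] yaw-rel -0.0 tilt [ 0.002 -0.001] F [0.9 1.  3. ] T [ 0.24 -0.13 -0.06] open 18.4 ff 48.7
0.0 -177.2 235.0
0.05 -181.3 227.5
0.1 -185.0 219.9
0.15 -188.3 212.0
0.2 -191.2 204.1
0.25 -193.7 195.9
0.3 -195.8 187.7
0.35 -197.4 179.4
0.4 -198.7 171.0
0.45 -199.5 162.5
0.5 -200.0 154.0
0.55 -199.9 145.5
0.6 -199.5 137.0
0.65 -198.6 128.6
0.7 -197.4 120.2
0.75 -195.7 111.8
0.8 -193.5 103.6
0.85 -191.0 95.5
0.9 -188.1 87.5
0.95 -184.8 79.7
```

drive_tool(
  increments=[0,0.41,0.75,0,0,0,0,0.37,0.76,0,0,0,0,0.62,1.58,0,0,0,0,0.46,1.64,0,0,0,0,0.29,1.67,0,0,0],
)

```text
time: 13.55
ee_pos: [0.5623, -0.2061, 0.1556]
eef_rot: [-3.135, 0.164, -0.004]
ft_force: [0.6, 5.4, 9.6]
opening: 0.0181
finger_force: 53.7
```

drive_tool(
  increments=[0,0.07,0.85,0,0,0,0,0.05,0.85,0,0,0,0,-0.01,0.85,0,0,0,0,0,0,0,0,0],
)

```text
time: 13.95
ee_pos: [0.5621, -0.2078, 0.1299]
eef_rot: [-3.137, 0.162, -0.003]
ft_force: [1.0, 3.4, 7.7]
opening: 0.0184
finger_force: 55.9
```

```bash
python3 st.py
```

```text
t 13.9 press mm [ -28.7 -198.1  129.9] yaw-rel -0.0 tilt [0.002 0.   ] F [1.  3.4 7.7] T [ 0.4  -0.08  0.07] open 18.4 ff 55.9
```

drive_tool(
  increments=[0,-0.04,0.85,0,0,0,0,-0.1,0.84,0,0,0,0,-0.11,0.84,0,0,0,0,0,0,0,0,0,0,0,0,0,0,0],
)

```text
time: 14.45
ee_pos: [0.5624, -0.2061, 0.106]
eef_rot: [3.137, -0.163, 0.003]
ft_force: [-2.0, 1.7, 13.2]
opening: 0.0184
finger_force: 57.7
```

```bash
python3 st.py
```

```text
t 14.4 press mm [ -28.6 -196.4  106. ] yaw-rel -0.001 tilt [ 0.002 -0.001] F [-2.   1.7 13.2] T [0.73 0.25 0.01] open 18.4 ff 57.7
```

drive_tool(
  increments=[0,-0.06,0.3,0,0,0,0,-0.06,0.3,0,0,0,0,0,0,0,0,0,0,0,0,0,0,0],
)

```text
time: 14.85
ee_pos: [0.5624, -0.2053, 0.1]
eef_rot: [3.136, -0.163, 0.003]
ft_force: [-1.9, -0.5, 12.1]
opening: 0.0188
finger_force: 58.2
```

```bash
python3 st.py
```

```text
t 14.8 press mm [ -28.6 -195.6  100. ] yaw-rel -0.001 tilt [ 0.002 -0.002] F [-1.9 -0.5 12.1] T [ 0.35  0.3  -0.03] open 18.8 ff 58.2
```

drive_tool(
  increments=[0,-0.06,0.3,0,0,0,0,-0.06,0.3,0,0,0,0,0,0,0,0,0,0,0,0,0,0,0],
)

```text
time: 15.25
ee_pos: [0.5625, -0.2042, 0.0938]
eef_rot: [3.135, -0.162, 0.003]
ft_force: [-2.9, 0.9, 9.9]
opening: 0.0185
finger_force: 58.7
```

```bash
python3 st.py
```

```text
t 15.2 press mm [ -28.6 -194.5   93.8] yaw-rel -0.0 tilt [ 0.002 -0.002] F [-2.9  0.9  9.9] T [ 0.12  0.24 -0.07] open 18.5 ff 58.7
```

drive_tool(
  increments=[0,-0.08,0.3,0,0,0,0,-0.08,0.3,0,0,0,0,0,0,0,0,0,0,0,0,0,0,0],
)

```text
time: 15.65
ee_pos: [0.5627, -0.2029, 0.0884]
eef_rot: [3.135, -0.163, 0.003]
ft_force: [-3.4, -1.3, 13.8]
opening: 0.0181
finger_force: 59.1
```

```bash
python3 st.py
```

```text
t 15.7 press mm [ -28.6 -193.2   88.4] yaw-rel -0.001 tilt [ 0.002 -0.002] F [-3.4 -1.3 13.8] T [ 0.5   0.32 -0.04] open 18.1 ff 59.1
```

drive_tool(
  increments=[0,-0.08,0.3,0,0,0,0,-0.08,0.3,0,0,0,0,0,0,0,0,0,0,0,0,0,0,0],
)

```text
time: 16.05
ee_pos: [0.5629, -0.2016, 0.0825]
eef_rot: [3.135, -0.162, 0.004]
ft_force: [-3.4, -0.9, 13.9]
opening: 0.0185
finger_force: 59.8
```

```bash
python3 st.py
```

```text
t 16.1 press mm [ -28.5 -191.8   82.5] yaw-rel -0.0 tilt [ 0.002 -0.003] F [-3.4 -0.9 13.9] T [ 0.15  0.45 -0.07] open 18.5 ff 59.8
```

```bash
python3 - <<'E'
from st import *
a=crop('scene',228,180,100,70,8); cv2.imwrite('pics/p4.png',a)
E
```

```text
(no output)
```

View pics/p4.png

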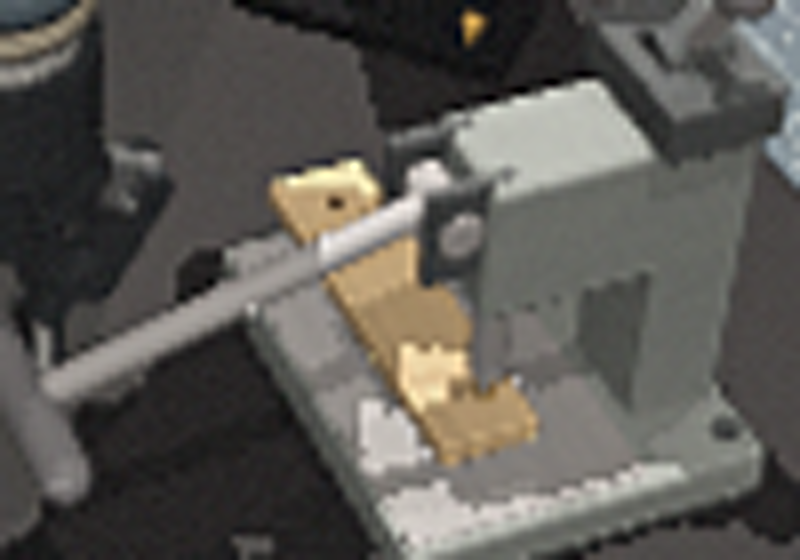

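The crop shows the plaque flat, with the ram down at (490,380) on the spot where the stud was. The near bar end is around (68,478). I'll check the lever angle by projection.

```bash
python3 - <<'E'
from st import *
def w(p): return R.from_euler('z',PR[2]).apply(p)+[PR[0],PR[1],0]
for a in (.7,.75,.8,.85,.9,.95):
    t=np.pi/6-a; print(a,[((proj('scene',w([x,-.03-.17*np.cos(t),.15+.17*np.sin(t)]))-[228,180]+.5)*8-.5).round(0).tolist() for x in (0,.04)])
print('t0',((proj('scene',w([.04,-.177,.235]))-[222,155]+.5)*6-.5).round(0))
for z in (.055,.046,.040,.037): print(z,((proj('scene',w([-.001,.003,z]))-[228,180]+.5)*8-.5).round(0))
E
```

```text
0.7 [[11.0, 374.0], [50.0, 450.0]]
0.75 [[16.0, 389.0], [54.0, 465.0]]
0.8 [[22.0, 404.0], [60.0, 479.0]]
0.85 [[29.0, 417.0], [67.0, 493.0]]
0.9 [[36.0, 430.0], [75.0, 506.0]]
0.95 [[45.0, 442.0], [83.0, 518.0]]
t0 [114. 294.]
0.055 [488. 358.]
0.046 [486. 374.]
0.04 [485. 385.]
0.037 [484. 390.]
```

drive_tool(
  increments=[0,-0.1,0.3,0,0,0,0,-0.1,0.3,0,0,0,0,0,0,0,0,0,0,0,0,0,0,0,0,0,0,0,0,0],
)

```text
time: 16.6
ee_pos: [0.563, -0.2, 0.0766]
eef_rot: [3.134, -0.161, 0.004]
ft_force: [-4.5, -2.4, 14.7]
opening: 0.0187
finger_force: 60.5
```

```bash
for i in 1 2 3 4; do python3 -c "
from st import *
capture('top');st()"; done
```

```text
t 16.6 press mm [ -28.5 -190.3   76.6] yaw-rel 0.0 tilt [ 0.002 -0.004] F [-3.9 -2.4 15.4] T [-0.17  0.54 -0.06] open 18.3 ff 60.5
t 16.7 press mm [ -28.6 -190.3   76.6] yaw-rel 0.0 tilt [ 0.002 -0.004] F [-4.  -2.5 14.5] T [-0.21  0.54 -0.08] open 18.0 ff 60.5
t 16.8 press mm [ -28.6 -190.3   76.6] yaw-rel 0.0 tilt [ 0.002 -0.004] F [-4.4 -2.3 15. ] T [-0.19  0.49 -0.05] open 18.4 ff 60.5
t 16.8 press mm [ -28.5 -190.3   76.6] yaw-rel 0.0 tilt [ 0.002 -0.004] F [-4.8 -2.8 13.9] T [-0.17  0.59 -0.06] open 18.5 ff 60.5
```

drive_tool(
  increments=[0,-0.1,0.3,0,0,0,0,-0.1,0.3,0,0,0,0,0,0,0,0,0,0,0,0,0,0,0,0,0,0,0,0,0],
)

```text
time: 17.3
ee_pos: [0.5633, -0.1983, 0.0715]
eef_rot: [3.134, -0.162, 0.004]
ft_force: [-5.3, -2.1, 20.8]
opening: 0.0184
finger_force: 61.0
```

```bash
for i in 1 2 ; do python3 -c "
from st import *
capture('top');st()"; done
```

```text
t 17.4 press mm [ -28.5 -188.5   71.5] yaw-rel -0.0 tilt [ 0.002 -0.004] F [-5.7 -3.9 19.9] T [ 0.23  0.74 -0.07] open 18.3 ff 61.0
t 17.4 press mm [ -28.5 -188.5   71.5] yaw-rel -0.0 tilt [ 0.002 -0.004] F [-5.5 -2.5 19.4] T [ 0.28  0.74 -0.03] open 18.0 ff 61.0
```

drive_tool(
  increments=[0,0.29,-0.8,0,0,0,0,0.25,-0.81,0,0,0,0,0.22,-0.82,0,0,0,0,0.17,-0.84,0,0,0,0,0.12,-0.84,0,0,0],
)

```text
time: 17.9
ee_pos: [0.5623, -0.2069, 0.1099]
eef_rot: [3.136, -0.162, 0.003]
ft_force: [0.9, 1.5, 0.4]
opening: 0.0184
finger_force: 58.3
```

drive_tool(
  increments=[0,0.09,-0.84,0,0,0,0,0.04,-0.85,0,0,0,0,0.01,-0.85,0,0,0,0,-0.05,-0.85,0,0,0,0,-0.08,-0.85,0,0,0],
)

```text
time: 18.4
ee_pos: [0.5622, -0.2065, 0.1523]
eef_rot: [3.137, -0.162, 0.002]
ft_force: [4.8, 2.3, -0.9]
opening: 0.0186
finger_force: 55.0
```

drive_tool(
  increments=[0,-0.13,-0.84,0,0,0,0,-0.16,-0.83,0,0,0,0,-0.21,-0.82,0,0,0,0,-0.25,-0.82,0,0,0,0,-0.29,-0.79,0,0,0],
)

```text
time: 18.9
ee_pos: [0.5632, -0.1968, 0.1934]
eef_rot: [3.136, -0.162, 0.003]
ft_force: [5.5, -1.4, 2.1]
opening: 0.0181
finger_force: 52.0
```

drive_tool(
  increments=[0,-0.33,-0.79,0,0,0,0,-0.37,-0.76,0,0,0,0,-0.41,-0.7,0,0,0,0,0,0,0,0,0,0,0,0,0,0,0],
)

```text
time: 19.4
ee_pos: [0.5643, -0.1868, 0.2166]
eef_rot: [3.134, -0.162, 0.004]
ft_force: [3.6, -4.1, 6.5]
opening: 0.0185
finger_force: 50.5
```

```bash
python3 blobs.py;  python3 - <<'E'
from h import *
cv2.imwrite('pics/p5.png',np.hstack([crop('scene',272,208,30,30,20),cv2.resize(capture('scene')[180:250,228:298],(200,600))]) )
E
```

```text
press mm [ -71.5 -421. ] size 153 57 yaw-rel 0.135
press mm [ -59.5 -304.8] size 146 65 yaw-rel 0.183
press mm [-77.9  -4.6] size 147 48 yaw-rel 0.002
press mm [185.8  -6.6] size 98 57 yaw-rel 0.446
t 19.4 press mm [ -28.6 -177.   216.5] yaw-rel -0.0 tilt [ 0.002 -0.003] F [ 3.3 -3.9  5.4] T [-0.69 -0.42 -0.03] open 18.1 ff 50.6
```

drive_tool(
  increments=[0,-0.1,-0.2,0,0,0,0,0,-0.1,0,0,0,0,0,0,0,0,0],
)

```text
time: 19.85
ee_pos: [0.5644, -0.1855, 0.2188]
eef_rot: [3.135, -0.162, 0.003]
ft_force: [4.3, -3.1, 3.3]
opening: 0.0185
finger_force: 50.3
```

```bash
python3 - <<'E'
from st import *
st(); cv2.imwrite('pics/p5.png',crop('scene',272,205,40,35,15))
E
```

```text
t 19.9 press mm [ -28.6 -175.7  218.8] yaw-rel -0.0 tilt [ 0.002 -0.003] F [ 4.3 -3.1  3.3] T [-0.94 -0.54  0.05] open 18.5 ff 50.3
```

View pics/p5.png

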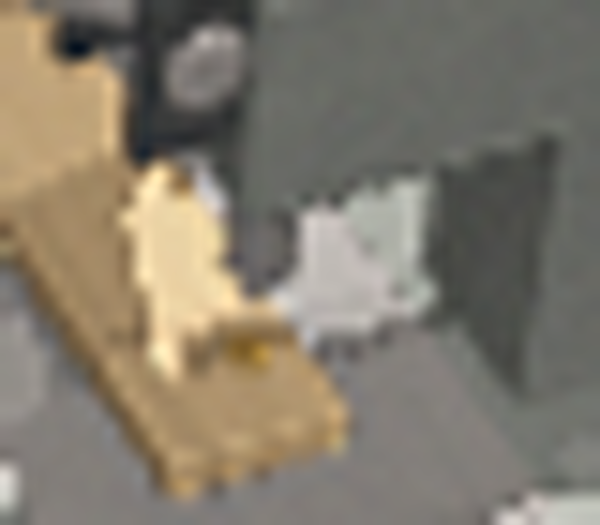

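```bash
python3 - <<'E'
from h import *
# native saturation maps around the stud: p3 (x12, off 262,195) vs now
a=cv2.resize(cv2.imread('pics/p3.png'),(60,50),interpolation=cv2.INTER_AREA)
b=capture('scene'); b0=b[205:240,272:312]
for n,im,x0,y0 in(('p3',a,262,195),('now',b,0,0)):
    h=cv2.cvtColor(im,cv2.COLOR_BGR2HSV)[220-y0:233-y0,282-x0:296-x0]
    print(n); print(h[...,1]); print(h[...,2])
E
```

```text
p3
[[ 97 100 102 103  69  18   5  17  20  17  15  16  16  15]
 [ 97  98 100 101  85  44   8  12  17  15  17  15  13  19]
 [ 80  79  80  81  81  36   8  12  18  18  18  15  15  18]
 [ 77  77  75  76  79  69  21   8  13  12  15  14  14  15]
 [ 78  78  77  76  77  83  48   4   7  11  13  13  13  14]
 [ 79  77  78  80  80  85  81  77  39  11  12  14  14  14]
 [ 84  82  84  84  93 108 117 116  87  11   7  13  13  13]
 [ 83  84  96  96 100 149 167 160 114  38  10  11  16  16]
 [ 71  83 101 103  99 148 164 142 104  89  45  10  16  15]
 [ 67  82 102  99  94 111 128 102  95 101  98  31   8  15]
 [ 86  94  96  96  95  98 101  93  94  96 101  74  19   8]
 [101  99  95  96  95  96  95  96  96  97  99  98  62  16]
 [ 99  94  98  95  96  94  95  99  96  94  97 102  94  33]]
[[157 158 160 164 133  97 101 108 103 105 120 124 124 119]
 [157 158 158 166 189 116 101 109 106  99 117 119 119 119]
 [225 224 226 226 192 112  99 107 102  97 114 116 116 116]
 [238 237 238 241 230 177 110  96 102 151 181 181 182 183]
 [234 233 234 236 244 228 134 117 171 193 195 195 193 187]
 [232 234 236 232 235 237 201 193 
[... 1278 characters left out ...]
3 235 241 221 115 102 110 107 110 195 194 192 190]
 [236 233 234 240 188  97  98 108  99 107 192 192 191 194]
 [238 233 234 237 235 182 107 101  92 154 193 190 191 193]
 [236 235 234 235 243 236 123 126 181 191 194 192 191 183]
 [239 238 237 231 236 246 207 206 221 200 183 181 182 178]
 [232 231 234 237 181 177 167 164 167 154 179 184 185 187]
 [233 234 177 172 135 130 127 131 133 142 185 135 125 126]
 [245 241 146 130 133 137 129 179 175 173 155  96 120  95]
 [195 242 153 130 168 158 154 160 177 181 176 139 130 125]
 [160 191 169 165 176 171 172 170 175 178 182 184 129 127]
 [163 162 171 175 173 174 174 175 174 177 177 183 165 130]
 [170 163 165 172 174 173 173 171 171 177 175 183 200 138]]
```

drive_tool(
  increments=[0,0,-0.12,0,0,0,0,0,-0.05,0,0,0,0,0,0,0,0,0],
)

```text
time: 20.25
ee_pos: [0.5645, -0.1852, 0.2195]
eef_rot: [3.136, -0.162, 0.002]
ft_force: [6.2, -3.5, -0.2]
opening: 0.0185
finger_force: 49.8
```

```bash
python3 st.py
```

```text
t 20.2 press mm [ -28.7 -175.4  219.5] yaw-rel -0.0 tilt [ 0.001 -0.002] F [ 6.2 -3.5 -0.2] T [-1.   -0.81  0.01] open 18.5 ff 49.8
```

drive_tool(
  increments=[0,0,0,0,0,0,0,0,0,0,0,0,0,0,0,0,0,0,0,0,-4,0,0,0,0,0,-4,0,0,0],
  jaw=6.2,
)

```text
time: 20.75
ee_pos: [0.5619, -0.183, 0.2985]
eef_rot: [-3.134, 0.162, 0.01]
ft_force: [-0.1, -1.5, 0.7]
opening: 0.0621
finger_force: 0.0
```

drive_tool(
  increments=[0,0,-4,0,0,0,-2.4,-4.2,0,0,0,0,-2.4,-4.2,0,0,0,0,-2.4,-4.2,0,0,0,0,-2.4,-4.35,0,0,0,0],
)

```text
time: 21.25
ee_pos: [0.4836, -0.0039, 0.3392]
eef_rot: [-3.136, 0.164, 0.004]
ft_force: [1.1, 1.2, 0.1]
opening: 0.062
finger_force: 0.0
```

drive_tool(
  increments=[0,0,0,0,0,0,0,0,4.5,0,0,0,0,0,4.5,0,0,0,0,0,4.5,0,0,0,0,0,4.5,0,0,0],
)

```text
time: 21.75
ee_pos: [0.4855, -0.006, 0.1583]
eef_rot: [3.137, -0.162, -0.0]
ft_force: [1.2, -0.7, -0.0]
opening: 0.0621
finger_force: 0.0
```

```bash
python3 st.py
```

```text
t 21.8 press mm [-125.6   -5.2  158.3] yaw-rel -0.0 tilt [-0. -0.] F [ 1.2 -0.7 -0. ] T [-0.05 -0.04 -0.02] open 62.1 ff 0.0
```

drive_tool(
  increments=[0,0,4.5,0,0,0,0,0,4.5,0,0,0,0,0,2.5,0,0,0,0,0,1.2,0,0,0,0,0,0,0,0,0],
)

```text
time: 22.25
ee_pos: [0.4849, -0.0058, 0.0313]
eef_rot: [-3.137, 0.163, 0.006]
ft_force: [-0.4, 0.4, 1.0]
opening: 0.0619
finger_force: 0.0
```

drive_tool(
  increments=[0,0,0,0,0,0,0,0,0,0,0,0,0,0,0,0,0,0,0,0,-0.4,0,0,0,0,0,0,0,0,0],
  jaw=3.5,
  force=40,
)

```text
time: 22.75
ee_pos: [0.4864, -0.0057, 0.0377]
eef_rot: [3.137, -0.162, 0.003]
ft_force: [0.9, 0.3, -0.7]
opening: 0.0406
finger_force: 40.4
```

drive_tool(
  increments=[-1,0,0,0,0,0,-2,0,0,0,0,0,-2.5,0,0,0,0,0,-1.5,0,0,0,0,0,0,0,0,0,0,0],
)

```text
time: 23.25
ee_pos: [0.4118, 0.0027, 0.0367]
eef_rot: [-3.136, 0.162, 0.01]
ft_force: [-0.4, 0.1, -1.0]
opening: 0.0409
finger_force: 40.7
```

```bash
python3 blobs.py; python3 - <<'E'
from st import *
def w(p): return R.from_euler('z',PR[2]).apply(p)+[PR[0],PR[1],0]
a=w([-.114,.355,0]); print(a)
E
```

```text
press mm [-111.9   -3.3] size 121 50 yaw-rel -0.005
press mm [ -71.5 -420.8] size 153 57 yaw-rel 0.123
press mm [ -59.4 -304.4] size 147 65 yaw-rel 0.192
press mm [185.8  -6.6] size 98 57 yaw-rel 0.446
t 23.3 press mm [-197.1   -4.6   36.7] yaw-rel -0.0 tilt [-0.002  0.001] F [ 0.5  0.  -1.1] T [0.01 0.02 0.06] open 40.6 ff 40.7
[0.53410456 0.35113982 0.        ]
```

drive_tool(
  increments=[0,0,-1.5,0,0,0,0,0,-2,0,0,0,0,-4.46,0,0,0,0,0,-4.46,0,0,0,0,0,-4.46,0,0,0,0],
)

```text
time: 23.8
ee_pos: [0.4319, 0.1359, 0.0721]
eef_rot: [-3.137, 0.165, -0.004]
ft_force: [0.3, -0.2, -1.6]
opening: 0.0401
finger_force: 40.7
```

drive_tool(
  increments=[0,-4.46,0,0,0,0,0,-4.46,0,0,0,0,0,-4.46,0,0,0,0,0,-4.46,0,0,0,0,0.8,-4.46,0,0,0,0],
)

```text
time: 24.3
ee_pos: [0.4604, 0.3581, 0.0717]
eef_rot: [3.137, -0.16, -0.001]
ft_force: [0.7, -0.7, -1.5]
opening: 0.0405
finger_force: 40.7
```

drive_tool(
  increments=[0.8,-4.46,0,0,0,0,0,-4.46,0,0,0,0,0,0,0,0,0,-0.06,0,0,2.8,0,0,0,0,0,2.2,0,0,0],
)

```text
time: 24.8
ee_pos: [0.4787, 0.4451, 0.0213]
eef_rot: [-3.14, 0.066, -0.003]
ft_force: [0.4, 0.5, -1.2]
opening: 0.0404
finger_force: 40.7
```

drive_tool(
  increments=[0,0,0.5,0,0,0,0,0,0.4,0,0,0,0,0,0,0,0,0],
)

```text
time: 25.1
ee_pos: [0.4786, 0.4439, 0.0132]
eef_rot: [-3.14, 0.068, -0.001]
ft_force: [-0.1, 1.1, -0.2]
opening: 0.0407
finger_force: 43.4
```

```bash
python3 blobs.py
```

```text
press mm [ -71.5 -420.7] size 153 56 yaw-rel 0.131
press mm [ -59.1 -304.5] size 147 65 yaw-rel 0.192
press mm [-100.   444.3] size 134 49 yaw-rel 0.063
press mm [185.9  -6.6] size 98 57 yaw-rel 0.446
t 25.1 press mm [-178.5  441.7   13.6] yaw-rel 0.06 tilt [0.002 0.001] F [-0.9 -0.1 -0.1] T [-0.08  0.06 -0.01] open 40.2 ff 43.2
```

drive_tool(
  increments=[0,0,0,0,0,0,0,0,0,0,0,0,0,0,0,0,0,0,0,0,-3,0,0,0,0,0,-4,0,0,0.06],
  jaw=7,
)

```text
time: 25.65
ee_pos: [0.4765, 0.4424, 0.0813]
eef_rot: [3.134, -0.164, -0.007]
ft_force: [1.0, 0.7, 0.1]
opening: 0.0696
finger_force: 0.0
```

drive_tool(
  increments=[0,0,-4.8,0,0,0,0,0,-4.8,0,0,0,0,0,-4.8,0,0,0,0.44,4.44,0,0,0,0,0.44,4.44,0,0,0,0],
)

```text
time: 26.15
ee_pos: [0.4787, 0.3548, 0.2296]
eef_rot: [-3.135, 0.157, -0.01]
ft_force: [1.3, -0.9, 0.3]
opening: 0.0699
finger_force: 0.0
```

drive_tool(
  increments=[0.44,4.44,0,0,0,0,0.44,4.44,0,0,0,0,0.44,4.44,0,0,0,0,0.44,4.44,0,0,0,0,0.44,4.44,0,0,0,0],
)

```text
time: 26.65
ee_pos: [0.4765, 0.1296, 0.2272]
eef_rot: [-3.137, 0.162, -0.002]
ft_force: [0.7, -0.2, 0.6]
opening: 0.0703
finger_force: 0.0
```

drive_tool(
  increments=[0.44,4.44,0,0,0,0,0.44,4.44,0,0,0,0,0.44,4.44,0,0,0,0,0.44,4.44,0,0,0,0,0.44,4.44,0,0,0,0],
)

```text
time: 27.15
ee_pos: [0.4755, -0.0937, 0.2273]
eef_rot: [3.137, -0.162, 0.002]
ft_force: [0.3, 0.1, -0.0]
opening: 0.07
finger_force: 0.0
```

drive_tool(
  increments=[0.44,4.44,0,0,0,0,0.44,4.44,0,0,0,0,0.44,4.44,0,0,0,0,0.44,4.44,0,0,0,-0.09,0,0,0,0,0,-0.1],
)

```text
time: 27.65
ee_pos: [0.4756, -0.277, 0.2274]
eef_rot: [3.133, 0.134, 0.005]
ft_force: [-0.6, -0.5, -0.4]
opening: 0.0698
finger_force: 0.0
```

```bash
python3 - <<'E'
from blobs import *
im=blobs(); st()
s=capture('scene'); cv2.imwrite('pics/raw_s.png',s); cv2.imwrite('pics/raw_t.png',im)
def w(p): return R.from_euler('z',PR[2]).apply(p)+[PR[0],PR[1],0]
print(proj('scene',w([-.06,.45,.018])),proj('top',w([-.06,.45,.018])))
u,v=proj('scene',w([-.06,.45,.018])).astype(int); u2,v2=proj('top',w([-.06,.45,.018])).astype(int)
g=lambda a,u,v:cv2.resize(a[v-12:v+13,u-12:u+13],None,fx=16,fy=16,interpolation=cv2.INTER_CUBIC)
cv2.imwrite('pics/p6.png',np.hstack([g(s,u,v),g(im,u2,v2)]))
E
```

```text
press mm [-118.   442.7] size 170 47 yaw-rel 0.059
press mm [185.9  -6.5] size 98 57 yaw-rel 0.446
t 27.7 press mm [-108.6 -272.8  227. ] yaw-rel 0.192 tilt [ 0.002 -0.002] F [0.3 0.3 0.1] T [ 0.03 -0.03  0.  ] open 70.0 ff 0.0
[387.01385532 190.38587431] [ 97.28984771 184.43040933]
```

View pics/p6.png

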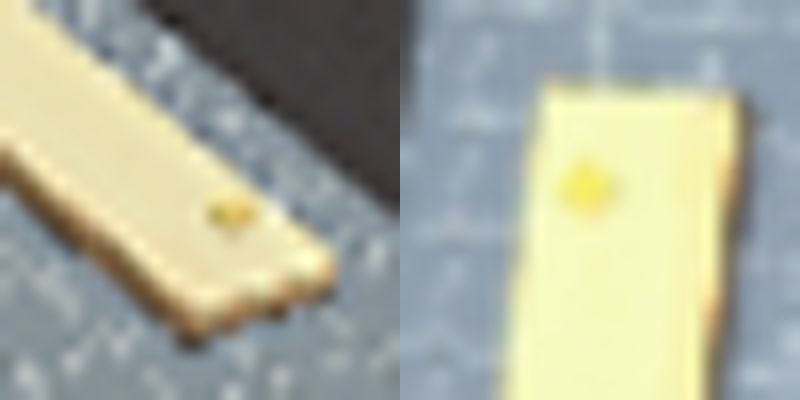

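The scene panel shows a low flat stud head at (233,212) and the top panel shows it at (187,187). I'll triangulate its height.

```bash
python3 - <<'E'
from tri import *
from st import topress
s=nat((233,212),387-12,190-12,16); t=nat((187,187),97-12,184-12,16)
print(tri(t,s))
# plaque front corners (top face)
print(tri(nat((143,85),85,172,16),nat((335,258),375,178,16)),tri(nat((340,97),85,172,16),nat((195,322),375,178,16)))
# unpressed A stud reference from first pictures, and its corners
T=lambda uv:nat(uv,264,188,8); S=lambda uv:nat(uv,130,195,6.9)
print(tri(T((638,143)),S((196,485))),tri(T((397,82)),S((450,435))),tri(T((85,176)),S((687,266))))
E
python3 blobs.py
```

```text
(array([0.6023, 0.4451, 0.0175]), np.float64(0.0015))
(array([0.6245, 0.4568, 0.0158]), np.float64(0.0001)) (array([0.6237, 0.4149, 0.0118]), np.float64(0.0003))
(array([ 0.5466, -0.4225,  0.0184]), np.float64(0.0018)) (array([ 0.5707, -0.3172,  0.0187]), np.float64(0.0023)) (array([ 0.5261, -0.1818,  0.0182]), np.float64(0.0025))
press mm [-118.   442.7] size 170 47 yaw-rel 0.059
press mm [185.9  -6.6] size 98 57 yaw-rel 0.446
t 27.8 press mm [-109.5 -269.5  226.7] yaw-rel 0.187 tilt [-0.     0.001] F [ 0.6 -0.6 -0.3] T [-0.03  0.03  0.04] open 69.5 ff 0.0
```

drive_tool(
  increments=[-0.32,4.39,0,0,0,0,0,0,4.5,0,0,0,0,0,4.5,0,0,0,0,0,4.5,0,0,0,0,0,2.5,0,0,0],
  jaw=7.4,
)

```text
time: 28.3
ee_pos: [0.4741, -0.3114, 0.0638]
eef_rot: [-3.135, -0.135, 0.006]
ft_force: [0.3, 0.6, -0.1]
opening: 0.0738
finger_force: 0.0
```

```bash
python3 - <<'E'
from blobs import *
im=blobs(); st(); s=capture('scene')
def w(p): return R.from_euler('z',PR[2]).apply(p)+[PR[0],PR[1],0]
h=cv2.cvtColor(s,cv2.COLOR_BGR2HSV); m=cv2.inRange(h,(12,45,90),(35,140,255))
for c in cv2.findContours(m,cv2.RETR_EXTERNAL,cv2.CHAIN_APPROX_NONE)[0]:
    if cv2.contourArea(c)>200: print(cv2.minAreaRect(np.array([(topress(pix('scene',p,.011))*1000)[:2] for p in c[:,0].astype(float)],np.float32)))
E
```

```text
press mm [ -36.  -299.8] size 100 63 yaw-rel 0.189
press mm [-118.   442.7] size 170 47 yaw-rel 0.059
press mm [186.   -6.8] size 98 57 yaw-rel 0.429
t 28.4 press mm [-107.1 -309.2   61.1] yaw-rel 0.189 tilt [-0.008  0.008] F [-0.1  0.5 -2.2] T [0.03 0.01 0.  ] open 73.9 ff 0.0
((222.6181182861328, -471.9896240234375), (342.0822448730469, 158.42547607421875), 68.04755401611328)
((189.36878967285156, -6.594463348388672), (93.2625503540039, 58.952850341796875), 25.297927856445312)
((-66.4324722290039, -419.2176818847656), (160.09353637695312, 52.42324447631836), 7.544752597808838)
((-54.36785888671875, -303.76995849609375), (149.8449249267578, 61.61951446533203), 10.887837409973145)
((-116.23480224609375, 443.5942687988281), (176.5832977294922, 53.079837799072266), 3.199364423751831)
((-408.5576171875, -818.1739501953125), (712.0189208984375, 82.77228546142578), 5.503884315490723)
((-2176.57275390625, 476.2353515625), (142.65625, 1407.705810546875), 71.4739761352539)
((-2128.2568359375, 964.1021728515625), (298.8119812011719, 2056.631103515625), 62.46665573120117)
((-2460.499755859375, -338.1859130859375), (2779.491455078125, 1431.938232421875), 5.5038652420043945)
```

drive_tool(
  increments=[0,0,3,0,0,0,0,0,0,0,0,0,0,0,0,0,0,0],
)

```text
time: 28.7
ee_pos: [0.4761, -0.3141, 0.0381]
eef_rot: [3.138, 0.137, 0.001]
ft_force: [-0.3, -0.2, 0.4]
opening: 0.0736
finger_force: 0.0
```

```bash
python3 st.py
```

```text
t 28.7 press mm [-103.3 -312.7   38.1] yaw-rel 0.19 tilt [ 0.001 -0.001] F [-0.3 -0.2  0.4] T [-0.05 -0.01  0.02] open 73.6 ff 0.0
```

drive_tool(
  increments=[0,0,1.8,0,0,0,0,0,1,0,0,0,0,0,0.4,0,0,0,0,0,0,0,0,0],
)

```text
time: 29.1
ee_pos: [0.4756, -0.3143, 0.0051]
eef_rot: [3.139, 0.136, 0.0]
ft_force: [0.9, -0.2, 0.0]
opening: 0.0739
finger_force: 0.0
```

drive_tool(
  increments=[0,0,0,0,0,0,0,0,0,0,0,0,0,0,0,0,0,0,0,0,0,0,0,0],
  jaw=4.5,
  force=40,
)

```text
time: 29.5
ee_pos: [0.4758, -0.3146, 0.006]
eef_rot: [3.138, 0.137, 0.001]
ft_force: [-0.6, 1.1, 6.3]
opening: 0.0556
finger_force: 41.5
```

```bash
python3 st.py
```

```text
t 29.5 press mm [-103.5 -313.2    6. ] yaw-rel 0.19 tilt [ 0.001 -0.001] F [-0.6  1.1  6.3] T [0.13 0.09 0.09] open 55.6 ff 41.5
```

drive_tool(
  increments=[0,0,-1.5,0,0,0,0,0,-2.5,0,0,0,0,0,-2,0,0,0.1,0,0,0,0,0,0.09,-0.95,-4.68,0,0,0,0],
)

```text
time: 30.0
ee_pos: [0.4751, -0.274, 0.0674]
eef_rot: [3.127, -0.172, 0.017]
ft_force: [0.8, 0.6, -1.2]
opening: 0.0554
finger_force: 42.5
```

drive_tool(
  increments=[-0.95,-4.68,0,0,0,0,-0.95,-4.68,0,0,0,0,-0.95,-4.68,0,0,0,0,-0.95,-4.68,0,0,0,0,-0.95,-4.68,0,0,0,0],
)

```text
time: 30.5
ee_pos: [0.4478, -0.0277, 0.0657]
eef_rot: [3.137, -0.164, 0.003]
ft_force: [-0.2, 0.5, -0.8]
opening: 0.0551
finger_force: 42.5
```

drive_tool(
  increments=[-0.95,-4.68,0,0,0,0,0,0,1,0,0,0,0,0,1.8,0,0,0,0,0,0.5,0,0,0,0,0,0,0,0,0],
)

```text
time: 31.0
ee_pos: [0.4433, 0.0178, 0.0315]
eef_rot: [-3.137, 0.163, 0.001]
ft_force: [-0.2, 0.5, -1.3]
opening: 0.0552
finger_force: 42.7
```

```bash
cat > stud.py <<'E'
# brass head in the top view near press point (x,y,z): excess saturation over wood, native centroid -> press frame
import sys
from st import *
def w(p): return R.from_euler('z',PR[2]).apply(p)+[PR[0],PR[1],0]
x,y,z=[float(v)/1000 for v in sys.argv[1:4]]
im=capture('top'); u,v=proj('top',w([x,y,z])).round().astype(int)
h=cv2.cvtColor(im[v-6:v+7,u-6:u+7],cv2.COLOR_BGR2HSV)[...,1]; print(h)
m=np.clip(h.astype(float)-115,0,None); Y,X=np.mgrid[v-6:v+7,u-6:u+7]
print('stud',(topress(pix('top',((m*X).sum()/m.sum(),(m*Y).sum()/m.sum()),z))*1000).round(1)); st()
E
python3 stud.py -77 2 48
```

```text
[[ 92  81  77  76  74  72  86  92  91  75  53  41  21]
 [ 92  84  84  78  79  87  97  98  97  95  83  81  73]
 [ 90  85  82  79  82  89  97  96  96  97  92  91  71]
 [ 83  78  74  71  78  88  97  98  98  96  86  80  55]
 [ 68  63  60  59  63  84 105 102  96  87  80  68  45]
 [ 67  62  59  59  68 100 128 123  93  74  70  65  34]
 [ 77  73  68  59  69 107 132 129 100  72  66  61  26]
 [111 113  99  74  78 106 127 125  99  80  75  60  19]
 [118 118 115 111 115 118 120 120 119 114 106  75  11]
 [116 117 116 118 121 121 121 121 122 120 115  68  11]
 [118 116 116 120 122 121 120 120 120 122 116  57  10]
 [117 119 117 118 120 123 120 120 119 120 118  47   8]
 [117 120 119 119 122 117 123 119 121 121 112  38   9]]
stud [-88.    1.9  48. ]
t 31.1 press mm [-169.9   13.9   31.8] yaw-rel -0.001 tilt [-0. -0.] F [ 0.6  0.1 -0.2] T [ 0.02  0.06 -0.  ] open 55.2 ff 42.7
```

drive_tool(
  increments=[1.2,-0.04,0,0,0,0,1.9,0,0,0,0,0,1.9,0,0,0,0,0,1.6,0,0,0,0,0,0.94,0,0,0,0,0],
)

```text
time: 31.55
ee_pos: [0.5214, 0.0098, 0.0326]
eef_rot: [3.137, -0.164, 0.007]
ft_force: [1.0, 0.7, -0.2]
opening: 0.055
finger_force: 42.6
```

drive_tool(
  increments=[0,0,0.1,0,0,0,0,0,0,0,0,0,0,0,0,0,0,0],
)

```text
time: 31.85
ee_pos: [0.5181, 0.0108, 0.031]
eef_rot: [3.137, -0.162, 0.001]
ft_force: [1.6, -0.2, 1.2]
opening: 0.0554
finger_force: 43.1
```

```bash
python3 st.py; python3 - <<'E'
from h import *
cv2.imwrite('pics/raw_s2.png',capture('scene'))
E
```

```text
t 31.9 press mm [-94.9  14.8  31. ] yaw-rel -0.0 tilt [ 0.001 -0.   ] F [ 1.6 -0.2  1.2] T [-0.14 -0.22 -0.  ] open 55.4 ff 43.1
```

```bash
python3 - <<'E'
from h import *
h=cv2.cvtColor(cv2.imread('pics/raw_s2.png'),cv2.COLOR_BGR2HSV)[221:232,282:296]; print(h[...,1]); print(h[...,2])
E
```

```text
[[103  98  95 104 101  20  10  16  10  27 100 102 102 105]
 [100 101  98 103  88  11  12  14   2  36 100  99 100 102]
 [ 99  99  97  98 100  64   7   9  10  72 100 100 100 101]
 [102  99  99  98  99  98   7  19  86 101 103 102 101 103]
 [ 97  99 101 103 100 109  70  78  96 102 103 104 103 103]
 [103 102 103 100  98 111 143 153 123 103  97 100 100  98]
 [107 104  99 102  96 122 163 166 139 103  98 102  95  97]
 [110 103  99 105  99 100 162 161 107  93  93  99  97  95]
 [ 81 106  99  98  99  96 117 104  94  96  93  94  94  98]
 [ 42 119 103 100  95  96  98  95  98 102  99  95  93  93]
 [  9  51 118  97  96  96  99  98  98  95  99  98  96  95]]
[[134 151 153 157 147 100 106 112 107 104 163 162 158 161]
 [130 151 151 154 125  96 106 111 103 105 163 165 145 137]
 [131 150 152 154 150 128 108 109 104 121 145 145 138 137]
 [152 154 152 154 157 140 109 110 136 139 139 138 139 141]
 [163 160 156 139 135 131 117 125 146 145 139 140 136 139]
 [144 143 139 132 130 131 134 132 141 141 142 138 135 133]
 [138 137 136 133 133 117 139 143 141 139 140 135 166 168]
 [111 138 137 134 129 120 135 133 160 168 172 168 174 172]
 [110 152 139 133 160 160 153 155 165 167 175 176 176 172]
 [110 126 156 168 171 168 161 163 162 163 168 172 176 172]
 [190 115 115 178 175 168 163 162 162 163 163 169 173 174]]
```

drive_tool(
  increments=[0,0,0,0,0,0,0,0,0,0,0,0,0,0,0,0,0,0,0,0,-2,0,0,0,0,0,-4,0,0,0],
  jaw=7.4,
)

```text
time: 32.4
ee_pos: [0.5154, 0.0115, 0.0888]
eef_rot: [-3.136, 0.162, 0.013]
ft_force: [0.9, -0.2, 0.6]
opening: 0.0739
finger_force: 0.0
```

drive_tool(
  increments=[0,0,-4.8,0,0,0,0,0,-4.8,0,0,0,0,0,-4.8,0,0,0,0,0,-4.8,0,0,0,0,0,-4.8,0,0,0],
)

```text
time: 32.9
ee_pos: [0.517, 0.0113, 0.3325]
eef_rot: [-3.137, 0.162, 0.002]
ft_force: [0.4, -0.7, 0.1]
opening: 0.0743
finger_force: 0.0
```

drive_tool(
  increments=[1.6,4.7,0,0,0,0,1.7,4.7,0,0,0,0,1.7,4.7,0,0,0,0,1.65,4.95,0,0,0,0,0,0,0,0,0,0],
)

```text
time: 33.4
ee_pos: [0.5649, -0.1894, 0.3298]
eef_rot: [3.134, -0.172, 0.001]
ft_force: [-0.8, 0.6, -0.3]
opening: 0.074
finger_force: 0.0
```

```bash
python3 blobs.py
```

```text
press mm [ -71.4 -421.2] size 153 57 yaw-rel 0.134
press mm [-64.3  16. ] size 111 61 yaw-rel 0.022
press mm [-118.   442.7] size 170 47 yaw-rel 0.059
press mm [185.8  -6.6] size 98 57 yaw-rel 0.446
t 33.5 press mm [ -29.1 -176.3  329.6] yaw-rel -0.005 tilt [-0.001  0.001] F [-0.5  0.4  0.2] T [ 0.05 -0.   -0.01] open 73.9 ff 0.0
```

drive_tool(
  increments=[0,0,4.5,0,0,0,0,0,4,0,0,0,0,0,2,0,0,0,0,0,0.6,0,0,0,0,0,0,0,0,0],
  jaw=6.2,
)

```text
time: 33.95
ee_pos: [0.5636, -0.1819, 0.2191]
eef_rot: [-3.136, 0.16, 0.003]
ft_force: [0.8, -0.3, 0.1]
opening: 0.0621
finger_force: 0.0
```

drive_tool(
  increments=[0,0,0,0,0,0,0,0,0,0,0,0,0,0,0,0,0,0,0,0,0,0,0,0,0,0,0,0,0,0],
  jaw=1.4,
  force=50,
)

```text
time: 34.45
ee_pos: [0.5649, -0.1851, 0.2216]
eef_rot: [3.133, -0.162, 0.004]
ft_force: [-2.3, -4.5, 5.5]
opening: 0.0185
finger_force: 49.0
```

```bash
python3 st.py
```

```text
t 34.5 press mm [ -28.3 -175.3  221.6] yaw-rel -0.0 tilt [ 0.003 -0.004] F [-2.3 -4.5  5.5] T [-0.78  0.36 -0.01] open 18.5 ff 49.0
```

drive_tool(
  increments=[0,0.41,0.75,0,0,0,0,0.37,0.76,0,0,0,0,0.62,1.58,0,0,0,0,0.46,1.64,0,0,0,0,0.14,0.83,0,0,0],
)

```text
time: 34.95
ee_pos: [0.5628, -0.2048, 0.1651]
eef_rot: [3.135, -0.164, 0.004]
ft_force: [-3.4, -4.7, 9.9]
opening: 0.0183
finger_force: 53.1
```

drive_tool(
  increments=[0,0,0,0,0,0,0,0,0,0,0,0,0,0,0,0,0,0],
)

```text
time: 35.25
ee_pos: [0.5628, -0.2046, 0.1661]
eef_rot: [3.135, -0.163, 0.004]
ft_force: [-3.2, -4.6, 9.2]
opening: 0.0185
finger_force: 52.9
```

drive_tool(
  increments=[0,0.14,0.83,0,0,0,0,0.07,0.85,0,0,0,0,0.05,0.85,0,0,0,0,0,0,0,0,0,0,0,0,0,0,0],
)

```text
time: 35.75
ee_pos: [0.5626, -0.2076, 0.1407]
eef_rot: [3.134, -0.163, 0.004]
ft_force: [-3.1, -4.4, 9.0]
opening: 0.0181
finger_force: 55.0
```

drive_tool(
  increments=[0,-0.01,0.85,0,0,0,0,-0.04,0.85,0,0,0,0,0,0,0,0,0,0,0,0,0,0,0],
)

```text
time: 36.15
ee_pos: [0.5626, -0.2076, 0.124]
eef_rot: [3.134, -0.162, 0.004]
ft_force: [-4.2, -6.8, 10.6]
opening: 0.0184
finger_force: 56.3
```

drive_tool(
  increments=[0,-0.1,0.84,0,0,0,0,-0.11,0.84,0,0,0,0,0,0,0,0,0,0,0,0,0,0,0],
)

```text
time: 36.55
ee_pos: [0.5628, -0.2062, 0.1073]
eef_rot: [3.133, -0.162, 0.004]
ft_force: [-5.0, -7.6, 10.6]
opening: 0.0182
finger_force: 57.5
```

```bash
python3 st.py
```

```text
t 36.5 press mm [ -28.2 -196.4  107.3] yaw-rel -0.001 tilt [ 0.002 -0.005] F [-5.  -7.6 10.6] T [-0.66  0.72 -0.04] open 18.2 ff 57.5
```

drive_tool(
  increments=[0,-0.06,0.35,0,0,0,0,-0.06,0.35,0,0,0,0,0,0,0,0,0,0,0,0,0,0,0],
)

```text
time: 36.95
ee_pos: [0.5629, -0.2052, 0.1004]
eef_rot: [3.133, -0.162, 0.004]
ft_force: [-5.5, -7.6, 10.5]
opening: 0.0187
finger_force: 58.0
```

drive_tool(
  increments=[0,-0.07,0.3,0,0,0,0,-0.07,0.3,0,0,0,0,0,0,0,0,0,0,0,0,0,0,0],
)

```text
time: 37.35
ee_pos: [0.5629, -0.204, 0.0943]
eef_rot: [3.132, -0.162, 0.004]
ft_force: [-5.8, -9.4, 9.6]
opening: 0.0187
finger_force: 58.5
```

drive_tool(
  increments=[0,-0.08,0.3,0,0,0,0,-0.08,0.3,0,0,0,0,0,0,0,0,0,0,0,0,0,0,0],
)

```text
time: 37.75
ee_pos: [0.5631, -0.2028, 0.0882]
eef_rot: [3.132, -0.162, 0.004]
ft_force: [-6.1, -10.2, 8.7]
opening: 0.0183
finger_force: 59.0
```

drive_tool(
  increments=[0,-0.08,0.3,0,0,0,0,-0.08,0.3,0,0,0,0,0,0,0,0,0,0,0,0,0,0,0],
)

```text
time: 38.15
ee_pos: [0.5633, -0.2014, 0.0824]
eef_rot: [3.131, -0.161, 0.004]
ft_force: [-5.9, -8.8, 9.3]
opening: 0.0184
finger_force: 59.7
```

drive_tool(
  increments=[0,-0.1,0.3,0,0,0,0,-0.1,0.3,0,0,0,0,0,0,0,0,0,0,0,0,0,0,0],
)

```text
time: 38.55
ee_pos: [0.5635, -0.1997, 0.0771]
eef_rot: [3.131, -0.162, 0.004]
ft_force: [-7.5, -11.4, 13.4]
opening: 0.0183
finger_force: 60.2
```

```bash
python3 st.py; python3 -c "
from h import *
cv2.imwrite('pics/raw_s3.png',capture('scene'))"
```

```text
t 38.5 press mm [ -28.2 -189.9   77.1] yaw-rel -0.0 tilt [ 0.002 -0.006] F [ -7.5 -11.4  13.4] T [-1.16  1.03 -0.02] open 18.3 ff 60.2
```

drive_tool(
  increments=[0,0.1,0.3,0,0,0,0,0,0.3,0,0,0,0,0,0,0,0,0,0,0,0,0,0,0],
)

```text
time: 39.0
ee_pos: [0.5636, -0.198, 0.0714]
eef_rot: [3.135, -0.163, 0.005]
ft_force: [-5.2, -3.4, 17.0]
opening: 0.0185
finger_force: 61.1
```

drive_tool(
  increments=[0,-0.05,0.2,0,0,0,0,-0.05,0.2,0,0,0,0,0,0,0,0,0,0,0,0,0,0,0],
)

```text
time: 39.4
ee_pos: [0.5638, -0.1969, 0.0682]
eef_rot: [3.135, -0.163, 0.005]
ft_force: [-7.1, -4.2, 22.8]
opening: 0.0178
finger_force: 61.6
```

```bash
python3 st.py
```

```text
t 39.4 press mm [ -28.2 -187.    68.2] yaw-rel -0.001 tilt [ 0.003 -0.002] F [-7.1 -4.2 22.8] T [ 0.09  0.89 -0.1 ] open 17.8 ff 61.6
```

```bash
python3 - <<'E'
from h import *
s=capture('scene'); cv2.imwrite('pics/raw_s4.png',s)
for f in('pics/raw_s2.png','pics/raw_s4.png'):
    h=cv2.cvtColor(cv2.imread(f),cv2.COLOR_BGR2HSV)[216:232,282:297]; print(h[...,1])
h=cv2.cvtColor(s,cv2.COLOR_BGR2HSV)
print(h[226:246:1,228:244,2])
from st import PR
def w(p): return R.from_euler('z',PR[2]).apply(p)+[PR[0],PR[1],0]
for a in (0.75,.8,.85,.9,.95):
    t=np.pi/6-a; print(a,[proj('scene',w([x,-.03-.17*np.cos(t),.15+.17*np.sin(t)])).round(1).tolist() for x in (0,.04,.05)])
E
```

```text
[[ 98  99 101  99   7  14  10  12  10  12  12  15  12  12  12]
 [100  97  98 102  74  14  13  21  10  10   5  12  12  14  14]
 [104  98  98  97 100  33  12  12  15   9  15  60  38  10   9]
 [100  99  97  99 101  26  11  12  17   3  89 103 105  57   9]
 [ 98  97  97 102 103  24   5  14  15   8 104 104 101  99  33]
 [103  98  95 104 101  20  10  16  10  27 100 102 102 105 102]
 [100 101  98 103  88  11  12  14   2  36 100  99 100 102 111]
 [ 99  99  97  98 100  64   7   9  10  72 100 100 100 101 107]
 [102  99  99  98  99  98   7  19  86 101 103 102 101 103 105]
 [ 97  99 101 103 100 109  70  78  96 102 103 104 103 103 102]
 [103 102 103 100  98 111 143 153 123 103  97 100 100  98 103]
 [107 104  99 102  96 122 163 166 139 103  98 102  95  97  98]
 [110 103  99 105  99 100 162 161 107  93  93  99  97  95  95]
 [ 81 106  99  98  99  96 117 104  94  96  93  94  94  98  96]
 [ 42 119 103 100  95  96  98  95  98 102  99  95  93  93  95]
 [  9  51 118  97  96  96  99  98  98  95  99  98  96  95  95]]
[[ 99  96 103  98  17  14  10  17  10  12  12  15  15  12  12]
 [101  99  97 102  80  10  1
[... 1826 characters left out ...]
 114 108  98  44  36  34  34]
 [ 72  73  70  70  60  86 103 112 113 121 115 113  56  25  24  28]
 [ 72  71  74  74  67  71  96 108 120 130 126 120  99  37  29  24]
 [ 76  71  71  73  72  69  87 108 118 132 126 121 107  43  28  23]
 [ 72  68  73  71  77  40  55 104 117 121 119 116  84  40  39  36]
 [ 73  70  75  73  82  27  34  91 106 114 110 103  56  37  38  39]
 [ 73  73  77  42  43  28  28  50  77  95  77  66  36  37  39  35]]
0.75 [[229.6, 228.2], [234.3, 237.7], [235.6, 240.1]]
0.8 [[230.3, 230.0], [235.1, 239.4], [236.3, 241.9]]
0.85 [[231.1, 231.7], [235.9, 241.1], [237.1, 243.6]]
0.9 [[232.1, 233.3], [236.9, 242.8], [238.1, 245.2]]
0.95 [[233.2, 234.9], [238.0, 244.3], [239.2, 246.7]]
```

drive_tool(
  increments=[0,0.35,-1,0,0,0,0,0.27,-0.81,0,0,0,0,0.22,-0.82,0,0,0,0,0.17,-0.84,0,0,0,0,0.12,-0.84,0,0,0],
)

```text
time: 39.95
ee_pos: [0.5627, -0.2067, 0.1078]
eef_rot: [3.137, -0.162, 0.003]
ft_force: [2.3, 1.5, 0.7]
opening: 0.0182
finger_force: 58.6
```

drive_tool(
  increments=[0,0.09,-0.84,0,0,0,0,0.04,-0.85,0,0,0,0,0.01,-0.85,0,0,0,0,-0.05,-0.85,0,0,0,0,-0.08,-0.85,0,0,0],
)

```text
time: 40.45
ee_pos: [0.5625, -0.2068, 0.1502]
eef_rot: [3.137, -0.162, 0.003]
ft_force: [5.5, 2.6, -1.5]
opening: 0.018
finger_force: 56.4
```

drive_tool(
  increments=[0,-0.13,-0.84,0,0,0,0,-0.16,-0.83,0,0,0,0,-0.21,-0.82,0,0,0,0,-0.25,-0.82,0,0,0,0,-0.29,-0.79,0,0,0],
)

```text
time: 40.95
ee_pos: [0.5635, -0.1975, 0.1915]
eef_rot: [3.135, -0.162, 0.003]
ft_force: [3.4, -3.3, 3.3]
opening: 0.0184
finger_force: 53.3
```

drive_tool(
  increments=[0,-0.33,-0.79,0,0,0,0,-0.37,-0.76,0,0,0,0,-0.41,-0.7,0,0,0,0,0,0,0,0,0,0,0,0,0,0,0],
)

```text
time: 41.45
ee_pos: [0.5646, -0.1876, 0.215]
eef_rot: [3.133, -0.162, 0.004]
ft_force: [1.7, -5.2, 6.3]
opening: 0.0181
finger_force: 51.8
```

```bash
python3 blobs.py
```

```text
press mm [ -71.5 -421. ] size 153 57 yaw-rel 0.131
press mm [-64.1  15.9] size 112 61 yaw-rel 0.003
press mm [-118.   442.7] size 170 47 yaw-rel 0.059
press mm [185.9  -6.5] size 98 57 yaw-rel 0.446
t 41.5 press mm [ -28.4 -177.8  214.9] yaw-rel -0.0 tilt [ 0.002 -0.005] F [ 2.8 -5.3  5. ] T [-0.92 -0.38  0.01] open 18.1 ff 51.8
```

drive_tool(
  increments=[0,-0.12,-0.25,0,0,0,0,-0.1,-0.2,0,0,0,0,0,0,0,0,0,0,0,0,0,0,0],
)

```text
time: 41.9
ee_pos: [0.5647, -0.1857, 0.2187]
eef_rot: [3.132, -0.162, 0.003]
ft_force: [3.1, -5.2, 3.2]
opening: 0.0183
finger_force: 51.5
```

```bash
python3 st.py
```

```text
t 41.9 press mm [ -28.4 -175.8  218.7] yaw-rel -0.0 tilt [ 0.002 -0.005] F [ 3.1 -5.2  3.2] T [-1.29 -0.51  0.02] open 18.3 ff 51.5
```

drive_tool(
  increments=[0,-0.03,-0.15,0,0,0,0,0,-0.1,0,0,0,0,0,0,0,0,0],
)

```text
time: 42.2
ee_pos: [0.5647, -0.1853, 0.2195]
eef_rot: [3.133, -0.162, 0.002]
ft_force: [5.8, -4.7, -3.3]
opening: 0.0184
finger_force: 50.6
```

drive_tool(
  increments=[0,0,0,0,0,0,0,0,0,0,0,0,0,0,0,0,0,0,0,0,-4,0,0,0,0,0,-4,0,0,0],
  jaw=7.4,
)

```text
time: 42.7
ee_pos: [0.5623, -0.1817, 0.2991]
eef_rot: [-3.134, 0.162, 0.01]
ft_force: [0.7, -0.5, 0.9]
opening: 0.0741
finger_force: 0.0
```

drive_tool(
  increments=[0,0,-4,0,0,0,-1.66,-4.7,0,0,0,0,-1.66,-4.7,0,0,0,0,-1.66,-4.7,0,0,0,0,-1.66,-4.7,0,0,0,0],
)

```text
time: 43.2
ee_pos: [0.5156, 0.0129, 0.3398]
eef_rot: [-3.137, 0.163, 0.004]
ft_force: [0.7, 0.5, -0.2]
opening: 0.0738
finger_force: 0.0
```

drive_tool(
  increments=[0,0,0,0,0,0,0,0,4.5,0,0,0,0,0,4.5,0,0,0,0,0,4.5,0,0,0,0,0,4.5,0,0,0],
)

```text
time: 43.7
ee_pos: [0.517, 0.0106, 0.1587]
eef_rot: [3.137, -0.162, -0.0]
ft_force: [0.7, -0.0, -0.5]
opening: 0.074
finger_force: 0.0
```

drive_tool(
  increments=[0,0,4.5,0,0,0,0,0,3,0,0,0,0,0,0,0,0,0,0,0,0,0,0,0],
)

```text
time: 44.1
ee_pos: [0.5174, 0.0106, 0.085]
eef_rot: [-3.137, 0.163, 0.002]
ft_force: [0.1, -0.2, 0.3]
opening: 0.0741
finger_force: 0.0
```

```bash
python3 st.py
```

```text
t 44.1 press mm [-95.6  14.6  85. ] yaw-rel -0.001 tilt [-0.002  0.   ] F [ 0.1 -0.2  0.3] T [ 0.06 -0.03  0.04] open 74.1 ff 0.0
```

drive_tool(
  increments=[0,0,3,0,0,0,0,0,1.5,0,0,0,0,0,0.9,0,0,0,0,0,0,0,0,0],
)

```text
time: 44.5
ee_pos: [0.5182, 0.0108, 0.0317]
eef_rot: [3.137, -0.162, 0.002]
ft_force: [0.7, -0.1, -1.3]
opening: 0.0737
finger_force: 0.0
```

drive_tool(
  increments=[0,0,0,0,0,0,0,0,0,0,0,0,0,0,0,0,0,0,0,0,-0.4,0,0,0,0,0,0,0,0,0],
  jaw=4.5,
  force=40,
)

```text
time: 45.0
ee_pos: [0.5186, 0.0109, 0.0366]
eef_rot: [3.137, -0.162, 0.005]
ft_force: [0.1, -1.0, -0.3]
opening: 0.0451
finger_force: 0.0
```

drive_tool(
  increments=[-1,0,0,0,0,0,-2.5,0,0,0,0,0,-3,0,0,0,0,0,-2.5,0,0,0,0,0,0,0,0,0,0,0],
)

```text
time: 45.5
ee_pos: [0.4213, 0.0217, 0.0347]
eef_rot: [-3.136, 0.162, 0.016]
ft_force: [0.1, -0.4, -0.2]
opening: 0.045
finger_force: 0.0
```

```bash
python3 blobs.py
```

```text
press mm [ -71.5 -421. ] size 153 57 yaw-rel 0.135
press mm [-64.2  16.5] size 111 61 yaw-rel 0.014
press mm [-116.6  442.8] size 167 47 yaw-rel 0.058
press mm [185.9  -6.6] size 98 57 yaw-rel 0.446
t 45.5 press mm [-188.5   15.3   34.8] yaw-rel -0.0 tilt [-0.004  0.001] F [ 0.3 -0.8  0.8] T [ 0.07 -0.07  0.02] open 44.8 ff 0.0
```

drive_tool(
  increments=[0,0,-1.5,0,0,0,0,0,-2,0,0,0,0,-4.18,0,0,0,0,0,-4.18,0,0,0,0,0,-4.18,0,0,0,0],
)

```text
time: 46.05
ee_pos: [0.443, 0.1462, 0.0703]
eef_rot: [-3.137, 0.165, -0.004]
ft_force: [0.8, -0.7, -0.7]
opening: 0.0448
finger_force: 0.0
```

drive_tool(
  increments=[0,-4.18,0,0,0,0,0,-4.18,0,0,0,0,0,-4.18,0,0,0,0,1.3,-4.18,0,0,0,0,1.3,-4.18,0,0,0,0],
)

```text
time: 46.55
ee_pos: [0.4893, 0.3527, 0.0701]
eef_rot: [-3.137, 0.16, -0.002]
ft_force: [0.8, -0.1, 0.4]
opening: 0.0449
finger_force: 0.0
```

drive_tool(
  increments=[0,0,0,0,0,-0.06,0,0,2.5,0,0,0,0,0,2,0,0,0,0,0,0.6,0,0,0,0,0,0,0,0,0],
)

```text
time: 47.05
ee_pos: [0.4883, 0.3502, 0.018]
eef_rot: [3.14, -0.068, -0.002]
ft_force: [0.5, -1.0, 0.6]
opening: 0.0454
finger_force: 0.0
```

```bash
python3 blobs.py
```

```text
press mm [ -71.5 -421. ] size 153 57 yaw-rel 0.135
press mm [-63.9  16.3] size 111 61 yaw-rel 0.014
press mm [185.8  -6.6] size 98 57 yaw-rel 0.446
t 47.1 press mm [-158.9  349.6   18.9] yaw-rel 0.06 tilt [0. 0.] F [ 0.4 -0.3 -0.9] T [-0.06  0.02  0.03] open 44.9 ff 0.0
```

drive_tool(
  increments=[0,0,-3.3,0,0,0.06,0,0,-3.3,0,0,0,-1.5,4.18,0,0,0,0,-1.5,4.18,0,0,0,0,0,4.18,0,0,0,0],
  jaw=6.8,
)

```text
time: 47.6
ee_pos: [0.4438, 0.2279, 0.0866]
eef_rot: [-3.137, 0.159, -0.001]
ft_force: [1.2, -1.1, -1.0]
opening: 0.0676
finger_force: 0.0
```

drive_tool(
  increments=[0,4.18,0,0,0,0,0,4.18,0,0,0,0,0,4.18,0,0,0,0,0,4.18,0,0,0,0,0,4.18,0,0,0,0],
)

```text
time: 48.1
ee_pos: [0.4251, 0.0188, 0.0862]
eef_rot: [3.137, -0.162, 0.006]
ft_force: [-0.2, -0.7, -0.5]
opening: 0.0684
finger_force: 0.0
```

drive_tool(
  increments=[2,0,0,0,0,0,3.3,0,0,0,0,0,2.5,0,0,0,0,0,1.5,0,0,0,0,0,0,0,0,0,0,0],
)

```text
time: 48.6
ee_pos: [0.5206, 0.01, 0.0865]
eef_rot: [3.136, -0.163, 0.011]
ft_force: [-0.2, -0.3, 0.1]
opening: 0.0681
finger_force: 0.0
```

```bash
python3 st.py
```

```text
t 48.6 press mm [-92.3  14.3  86.5] yaw-rel -0.001 tilt [ 0.007 -0.001] F [-0.2 -0.3  0.1] T [ 0.04 -0.05 -0.02] open 68.1 ff 0.0
```

Now lower with a slight -x correction, then grip at z ≈ 29.5.

drive_tool(
  increments=[-0.2,0,3,0,0,0,0,0,1.8,0,0,0,0,0,0.85,0,0,0,0,0,0,0,0,0],
)

```text
time: 49.0
ee_pos: [0.5133, 0.0116, 0.0281]
eef_rot: [-3.137, 0.162, 0.004]
ft_force: [-0.2, -0.0, -0.4]
opening: 0.0682
finger_force: 0.0
```

drive_tool(
  increments=[0,0,0,0,0,0,0,0,0,0,0,0,0,0,0,0,0,0,0,0,0,0,0,0],
  jaw=4.5,
)

```text
time: 49.4
ee_pos: [0.5149, 0.0113, 0.0295]
eef_rot: [3.137, -0.162, 0.002]
ft_force: [-0.3, -0.2, 5.6]
opening: 0.0558
finger_force: 43.2
```

```bash
python3 st.py
```

```text
t 49.4 press mm [-98.1  15.   29.5] yaw-rel -0.0 tilt [ 0.001 -0.   ] F [-0.3 -0.2  5.6] T [0.07 0.2  0.04] open 55.8 ff 43.2
```

drive_tool(
  increments=[0,0,-0.5,0,0,0,-1,0,0,0,0,0,-2.7,0,0,0,0,0,-3.3,0,0,0,0,0,-2,0,0,0,0,0],
)

```text
time: 49.9
ee_pos: [0.4208, 0.0215, 0.0336]
eef_rot: [-3.137, 0.162, 0.007]
ft_force: [0.1, 0.4, -1.9]
opening: 0.0559
finger_force: 42.5
```

```bash
python3 blobs.py
```

```text
press mm [-115.3   16.7] size 88 65 yaw-rel -0.03
press mm [ -71.5 -420.8] size 153 57 yaw-rel 0.126
press mm [-115.   443.1] size 164 46 yaw-rel 0.058
press mm [186.3  -6.4] size 99 57 yaw-rel 0.446
t 50.0 press mm [-197.2   15.9   33.5] yaw-rel 0.0 tilt [-0.011  0.002] F [-3.5  0.5 -0.7] T [0.01 0.18 0.05] open 56.0 ff 42.5
```

drive_tool(
  increments=[0,0,-2,0,0,0,0,0,-2,0,0,0,0,-4.18,0,0,0,0,0,-4.18,0,0,0,0,0,-4.18,0,0,0,0],
)

```text
time: 50.45
ee_pos: [0.4382, 0.1463, 0.0738]
eef_rot: [-3.137, 0.165, -0.001]
ft_force: [0.7, 0.9, -0.7]
opening: 0.0562
finger_force: 42.9
```

drive_tool(
  increments=[0,-4.18,0,0,0,0,0,-4.18,0,0,0,0,0,-4.18,0,0,0,0,1.3,-4.18,0,0,0,0,1.3,-4.18,0,0,0,0],
)

```text
time: 50.95
ee_pos: [0.4847, 0.3523, 0.0734]
eef_rot: [3.137, -0.16, -0.001]
ft_force: [2.0, -0.7, -0.9]
opening: 0.056
finger_force: 42.9
```

drive_tool(
  increments=[0,0,0,0,0,-0.06,0,0,3,0,0,0,0,0,2,0,0,0,0,0,1,0,0,0,0,0,0,0,0,0],
)

```text
time: 51.45
ee_pos: [0.4841, 0.3499, 0.0119]
eef_rot: [3.139, -0.068, -0.005]
ft_force: [0.3, 0.9, -1.0]
opening: 0.0555
finger_force: 42.9
```

```bash
python3 blobs.py
```

```text
press mm [ -71.4 -421.2] size 153 57 yaw-rel 0.135
press mm [-97.2 352.4] size 107 62 yaw-rel 0.068
press mm [185.8  -6.6] size 98 57 yaw-rel 0.446
t 51.5 press mm [-162.8  349.1   13. ] yaw-rel 0.06 tilt [-0.001 -0.001] F [ 0.2  0.4 -0.4] T [-0.02  0.05 -0.01] open 56.0 ff 42.9
```

drive_tool(
  increments=[0,0,0.3,0,0,0,0,0,0.2,0,0,0,0,0,0,0,0,0],
)

```text
time: 51.8
ee_pos: [0.4857, 0.3506, 0.009]
eef_rot: [-3.14, 0.068, -0.001]
ft_force: [-1.0, 0.4, -1.1]
opening: 0.0561
finger_force: 42.9
```

```bash
python3 st.py
```

```text
t 51.8 press mm [-162.1  349.5    9. ] yaw-rel 0.06 tilt [0.001 0.   ] F [-1.   0.4 -1.1] T [-0.01  0.08 -0.02] open 56.1 ff 42.9
```

drive_tool(
  increments=[0,0,0.15,0,0,0,0,0,0,0,0,0],
)

```text
time: 52.0
ee_pos: [0.4858, 0.3507, 0.0076]
eef_rot: [-3.14, 0.068, -0.002]
ft_force: [-0.3, -0.7, 2.4]
opening: 0.0562
finger_force: 43.3
```

drive_tool(
  increments=[0,0,0,0,0,0,0,0,0,0,0,0,0,0,0,0,0,0,0,0,-3,0,0,0,0,0,-4,0,0,0.06],
  jaw=7,
)

```text
time: 52.5
ee_pos: [0.4836, 0.3496, 0.0755]
eef_rot: [3.134, -0.164, -0.008]
ft_force: [0.3, 0.0, 0.4]
opening: 0.0699
finger_force: 0.0
```

drive_tool(
  increments=[0,0,-4.8,0,0,0,0,0,-4.8,0,0,0,0,0,-4.8,0,0,0,0.24,4.57,0,0,0,0,0.24,4.57,0,0,0,0],
)

```text
time: 53.0
ee_pos: [0.4817, 0.2594, 0.2233]
eef_rot: [-3.136, 0.157, -0.009]
ft_force: [1.1, -0.4, -0.8]
opening: 0.0699
finger_force: 0.0
```

drive_tool(
  increments=[0.24,4.57,0,0,0,0,0.24,4.57,0,0,0,0,0.24,4.57,0,0,0,0,0.24,4.57,0,0,0,0,0.24,4.57,0,0,0,0],
)

```text
time: 53.5
ee_pos: [0.4686, 0.0289, 0.2211]
eef_rot: [3.137, -0.162, 0.001]
ft_force: [1.7, 0.4, -0.4]
opening: 0.0701
finger_force: 0.0
```

drive_tool(
  increments=[0.24,4.57,0,0,0,0,0.24,4.57,0,0,0,0,0.24,4.57,0,0,0,0,0.24,4.57,0,0,0,0,0.24,4.57,0,0,0,0],
)

```text
time: 54.0
ee_pos: [0.457, -0.1997, 0.2211]
eef_rot: [-3.137, 0.163, -0.0]
ft_force: [1.6, -0.8, -0.3]
opening: 0.07
finger_force: 0.0
```

```bash
python3 blobs.py
```

```text
press mm [ -71.5 -421.1] size 153 57 yaw-rel 0.128
press mm [-113.2  350.8] size 140 60 yaw-rel 0.073
press mm [-118.   442.7] size 170 47 yaw-rel 0.059
press mm [185.9  -6.5] size 98 57 yaw-rel 0.446
t 54.0 press mm [-131.8 -208.6  221.5] yaw-rel -0.004 tilt [ 0.003 -0.008] F [ 1.5 -4.6  0.8] T [-0.17 -0.05 -0.  ] open 70.3 ff 0.0
```

drive_tool(
  increments=[0.24,4.57,0,0,0,0,0.24,4.57,0,0,0,0,0.24,4.57,0,0,0,0,0.24,4.57,0,0,0,0,0.24,4.57,0,0,0,0],
  jaw=6.4,
)

```text
time: 54.55
ee_pos: [0.4456, -0.4278, 0.2208]
eef_rot: [-3.137, 0.162, 0.0]
ft_force: [1.0, -0.7, 0.7]
opening: 0.0639
finger_force: 0.0
```

drive_tool(
  increments=[0,0,0,0,0,-0.132,0,0,0,0,0,0,0,0,0,0,0,0],
)

```text
time: 54.85
ee_pos: [0.4456, -0.4254, 0.2206]
eef_rot: [-3.14, -0.041, 0.001]
ft_force: [0.0, 0.0, 0.4]
opening: 0.0641
finger_force: 0.0
```

```bash
python3 blobs.py
```

```text
press mm [ -71.5 -420.8] size 153 56 yaw-rel 0.129
press mm [-113.2  350.9] size 140 60 yaw-rel 0.073
press mm [-118.   442.7] size 170 47 yaw-rel 0.059
press mm [185.8  -6.6] size 98 57 yaw-rel 0.446
t 54.9 press mm [-122.  -426.2  220.8] yaw-rel 0.131 tilt [-0.001  0.001] F [0.  0.3 0. ] T [-0.06  0.02 -0.01] open 63.8 ff 0.0
```

drive_tool(
  increments=[0,0,4.5,0,0,0,0,0,4.5,0,0,0,0,0,4.5,0,0,0,0,0,4.3,0,0,0,0,0,2,0,0,0],
)

```text
time: 55.4
ee_pos: [0.4448, -0.4228, 0.0195]
eef_rot: [-3.136, -0.045, 0.006]
ft_force: [-0.1, 0.1, 0.5]
opening: 0.0639
finger_force: 0.0
```

drive_tool(
  increments=[0,0,1.3,0,0,0,0,0,0.5,0,0,0,0,0,0,0,0,0],
)

```text
time: 55.7
ee_pos: [0.4464, -0.4262, 0.0053]
eef_rot: [3.141, 0.046, 0.0]
ft_force: [0.2, -0.2, 0.3]
opening: 0.064
finger_force: 0.0
```

drive_tool(
  increments=[0,0,0,0,0,0,0,0,0,0,0,0,0,0,0,0,0,0,0,0,0,0,0,0],
  jaw=4,
  force=40,
)

```text
time: 56.1
ee_pos: [0.4467, -0.4272, 0.007]
eef_rot: [3.139, 0.045, 0.003]
ft_force: [0.7, 1.6, 6.6]
opening: 0.0478
finger_force: 41.3
```

```bash
python3 blobs.py
```

```text
press mm [-113.2  350.8] size 140 60 yaw-rel 0.073
press mm [-117.9  442.7] size 170 47 yaw-rel 0.063
press mm [186.3  -6.4] size 97 57 yaw-rel 0.446
t 56.1 press mm [-120.9 -428.2    7. ] yaw-rel 0.132 tilt [ 0.002 -0.002] F [0.6 0.7 6.3] T [ 0.27 -0.11  0.07] open 47.7 ff 41.3
```

drive_tool(
  increments=[0,0,-1.5,0,0,0,0,0,-2.5,0,0,0,0,0,-2,0,0,0.066,0,0,0,0,0,0.066,-0.6,-4.78,0,0,0,0],
)

```text
time: 56.65
ee_pos: [0.4477, -0.3863, 0.0681]
eef_rot: [3.125, -0.171, 0.015]
ft_force: [1.3, 0.1, -0.8]
opening: 0.0479
finger_force: 41.4
```

drive_tool(
  increments=[-0.6,-4.78,0,0,0,0,-0.6,-4.78,0,0,0,0,-0.6,-4.78,0,0,0,0,-0.6,-4.78,0,0,0,0,-0.6,-4.78,0,0,0,0],
)

```text
time: 57.15
ee_pos: [0.4398, -0.1362, 0.0661]
eef_rot: [3.136, -0.164, 0.003]
ft_force: [1.0, -0.5, -0.7]
opening: 0.0477
finger_force: 41.4
```

drive_tool(
  increments=[-0.6,-4.78,0,0,0,0,-0.6,-4.78,0,0,0,0,-0.6,-4.78,0,0,0,0,0,0,1.5,0,0,0,0,0,1.8,0,0,0],
)

```text
time: 57.65
ee_pos: [0.4376, 0.0088, 0.0333]
eef_rot: [3.137, -0.155, 0.006]
ft_force: [0.4, 0.2, -1.0]
opening: 0.0479
finger_force: 41.4
```

drive_tool(
  increments=[0,0,0,0,0,0,0,0,0,0,0,0],
)

```text
time: 57.85
ee_pos: [0.4369, 0.0069, 0.0326]
eef_rot: [3.137, -0.162, 0.001]
ft_force: [-0.8, 0.3, 0.4]
opening: 0.048
finger_force: 41.5
```

```bash
python3 stud.py -75 2 48
```

```text
[[ 72  87  84  81  77  77  67  61  82  91  91  72  49]
 [ 95  93  92  86  85  80  79  81  90  96  96  89  75]
 [ 99 115 112  87  82  84  81  88  92  95  92  89  84]
 [112 118 112  85  82  80  84  89  94  95  94  89  86]
 [115 119 112  83  78  77  93  96  93  95  90  81  80]
 [116 117 103  67  67  83 124 113  92  89  84  68  63]
 [113 114 104  66  70 109 139 120  84  74  71  65  64]
 [115 118 103  65  68 101 126 118  83  74  69  65  63]
 [117 116 102  64  65  85 101  96  76  73  68  62  62]
 [116 118 105  75  71  74  86  76  72  73  68  63  65]
 [117 119 117 111 106  83  84  84  82  73  76  73  79]
 [118 117 120 118 117 114 114 115 107  89 110 111 115]
 [116 118 116 118 118 120 122 122 119 119 119 118 117]]
stud [-83.8   5.4  48. ]
t 57.9 press mm [-175.2    2.3   32.8] yaw-rel -0.001 tilt [ 0.001 -0.   ] F [-0.1 -0.   0.1] T [-0.02  0.01  0.05] open 48.0 ff 41.5
```

drive_tool(
  increments=[1.2,0,0,0,0,0,1.9,0,0,0,0,0,1.9,0,0,0,0,0,1.5,0,0,0,0,0,0.89,0,0,0,0,0],
)

```text
time: 58.4
ee_pos: [0.513, -0.0017, 0.0329]
eef_rot: [3.137, -0.164, 0.006]
ft_force: [-0.7, 0.3, -1.0]
opening: 0.0476
finger_force: 41.5
```

drive_tool(
  increments=[0,0,0.1,0,0,0,0,0,0,0,0,0,0,0,0,0,0,0],
)

```text
time: 58.7
ee_pos: [0.5119, -0.0012, 0.032]
eef_rot: [3.136, -0.162, 0.008]
ft_force: [3.4, -0.3, 4.8]
opening: 0.0479
finger_force: 42.4
```

```bash
python3 st.py; python3 - <<'E'
from h import *
s=capture('scene'); cv2.imwrite('pics/raw_s5.png',s)
print(cv2.cvtColor(s,cv2.COLOR_BGR2HSV)[221:232,282:296,1])
E
```

```text
t 58.7 press mm [-99.8   2.2  32. ] yaw-rel -0.0 tilt [ 0.005 -0.001] F [ 3.4 -0.3  4.8] T [-0.25 -0.63 -0.01] open 47.9 ff 42.4
[[ 98  97  98 102 101  18   7  14  14  10  12  15  17  16]
 [ 97  95 101  98  84   8  10  11   9  36  47  11  12  15]
 [ 96  99  95  99 104  68  12   7   5  78 110  16   6  16]
 [ 96 101 104  98 101 101   5  19  83 105 109  52   8  12]
 [ 98  95 100  99 102 109  61  66  99 105 103  99  53  10]
 [101 102 101 100 101 108 137 146 121  96 103 108 103  29]
 [103 105 100 104 100 106 157 168 148 100  99 104  99  99]
 [ 74  85 105 101  99  92 158 161 117  95  93  96  97 101]
 [ 70  79 106 101  96  94 134 135  98  90  95  96  95 100]
 [ 89  92  98  97  97  95  97  99  93  93  95  96  95  97]
 [101  97  96  95  95 102  98  94  99  94  95  94  99  98]]
```

drive_tool(
  increments=[-0.12,0,0,0,0,0,0,0,0,0,0,0],
)

```text
time: 58.95
ee_pos: [0.5105, -0.0009, 0.032]
eef_rot: [3.137, -0.162, 0.007]
ft_force: [3.6, -0.2, 6.0]
opening: 0.0478
finger_force: 42.4
```

```bash
python3 st.py
```

```text
t 59.0 press mm [-101.3    2.4   32. ] yaw-rel -0.0 tilt [ 0.005 -0.001] F [ 3.6 -0.2  6. ] T [-0.19 -0.65  0.  ] open 47.8 ff 42.4
```

drive_tool(
  increments=[0,0,0,0,0,0,0,0,0,0,0,0,0,0,0,0,0,0,0,0,-2,0,0,0,0,0,-4,0,0,0],
  jaw=6.2,
)

```text
time: 59.45
ee_pos: [0.5056, 0.0002, 0.0889]
eef_rot: [-3.136, 0.162, 0.014]
ft_force: [0.6, -0.1, 0.2]
opening: 0.0617
finger_force: 0.0
```

drive_tool(
  increments=[0,0,-4.8,0,0,0,0,0,-4.8,0,0,0,0,0,-4.8,0,0,0,0,0,-4.8,0,0,0,0,0,-4.8,0,0,0],
)

```text
time: 59.95
ee_pos: [0.5073, -0.0, 0.3324]
eef_rot: [-3.137, 0.162, 0.004]
ft_force: [1.6, 0.3, 0.4]
opening: 0.062
finger_force: 0.0
```

drive_tool(
  increments=[1.8,4.46,0,0,0,0,1.8,4.46,0,0,0,0,1.8,4.46,0,0,0,0,1.8,4.46,0,0,0,0,0,0,0,0,0,0],
)

```text
time: 60.45
ee_pos: [0.5627, -0.191, 0.3296]
eef_rot: [3.135, -0.171, -0.001]
ft_force: [0.5, 0.0, -0.3]
opening: 0.0621
finger_force: 0.0
```

```bash
python3 blobs.py
```

```text
press mm [-66.    3.4] size 123 53 yaw-rel 0.019
press mm [-113.2  350.8] size 140 60 yaw-rel 0.073
press mm [-118.   442.7] size 170 47 yaw-rel 0.059
press mm [185.8  -6.6] size 98 57 yaw-rel 0.446
t 60.5 press mm [ -31.2 -178.3  329.5] yaw-rel -0.004 tilt [-0.002  0.001] F [ 0.1  1.4 -0.9] T [0.05 0.01 0.04] open 62.0 ff 0.0
```

drive_tool(
  increments=[0,0,4.5,0,0,0,0,0,4,0,0,0,0,0,2,0,0,0,0,0,0.6,0,0,0,0,0,0,0,0,0],
)

```text
time: 61.0
ee_pos: [0.5612, -0.1839, 0.2192]
eef_rot: [-3.136, 0.16, 0.004]
ft_force: [-1.0, 0.3, -0.2]
opening: 0.062
finger_force: 0.0
```

drive_tool(
  increments=[0,0,0,0,0,0,0,0,0,0,0,0,0,0,0,0,0,0,0,0,0,0,0,0,0,0,0,0,0,0],
  jaw=1.4,
  force=50,
)

```text
time: 61.5
ee_pos: [0.5628, -0.1853, 0.2212]
eef_rot: [3.137, -0.162, 0.004]
ft_force: [0.5, 1.4, 3.7]
opening: 0.0182
finger_force: 48.8
```

```bash
python3 st.py
```

```text
t 61.5 press mm [ -30.3 -175.7  221.2] yaw-rel -0.0 tilt [ 0.002 -0.001] F [0.5 1.4 3.7] T [ 0.23 -0.07 -0.02] open 18.2 ff 48.8
```

drive_tool(
  increments=[0,0.41,0.75,0,0,0,0,0.37,0.76,0,0,0,0,0.62,1.58,0,0,0,0,0.46,1.64,0,0,0,0,0.14,0.83,0,0,0],
)

```text
time: 62.0
ee_pos: [0.5607, -0.2048, 0.1645]
eef_rot: [-3.135, 0.164, -0.003]
ft_force: [1.0, 2.7, 9.1]
opening: 0.0181
finger_force: 53.1
```

drive_tool(
  increments=[0,0.14,0.83,0,0,0,0,0.07,0.85,0,0,0,0,0.05,0.85,0,0,0,0,0,0,0,0,0,0,0,0,0,0,0],
)

```text
time: 62.5
ee_pos: [0.5605, -0.2073, 0.1407]
eef_rot: [-3.136, 0.163, -0.003]
ft_force: [-0.6, 3.0, 11.2]
opening: 0.0185
finger_force: 55.1
```

drive_tool(
  increments=[0,-0.01,0.85,0,0,0,0,-0.04,0.85,0,0,0,0,0,0,0,0,0,0,0,0,0,0,0],
)

```text
time: 62.9
ee_pos: [0.5605, -0.2074, 0.124]
eef_rot: [-3.137, 0.163, -0.003]
ft_force: [-1.7, 2.3, 13.1]
opening: 0.0183
finger_force: 56.5
```

drive_tool(
  increments=[0,-0.1,0.84,0,0,0,0,-0.11,0.84,0,0,0,0,-0.06,0.35,0,0,0,0,-0.06,0.35,0,0,0,0,0,0,0,0,0],
)

```text
time: 63.4
ee_pos: [0.5608, -0.2049, 0.1]
eef_rot: [3.136, -0.162, 0.003]
ft_force: [-1.6, 1.0, 12.4]
opening: 0.0182
finger_force: 58.4
```

drive_tool(
  increments=[0,-0.06,0.3,0,0,0,0,-0.06,0.3,0,0,0,0,-0.08,0.3,0,0,0,0,-0.08,0.3,0,0,0,0,0,0,0,0,0],
)

```text
time: 63.9
ee_pos: [0.5611, -0.2025, 0.0884]
eef_rot: [3.135, -0.162, 0.003]
ft_force: [-3.1, -0.5, 14.6]
opening: 0.0186
finger_force: 59.3
```

```bash
python3 st.py
```

```text
t 63.9 press mm [ -30.2 -192.9   88.4] yaw-rel -0.001 tilt [ 0.002 -0.002] F [-3.1 -0.5 14.6] T [ 0.57  0.31 -0.1 ] open 18.6 ff 59.3
```

drive_tool(
  increments=[0,-0.08,0.3,0,0,0,0,-0.08,0.3,0,0,0,0,0,0,0,0,0,0,0,0,0,0,0],
)

```text
time: 64.3
ee_pos: [0.5613, -0.2012, 0.0828]
eef_rot: [3.135, -0.162, 0.004]
ft_force: [-3.2, -0.7, 15.0]
opening: 0.0182
finger_force: 60.1
```

drive_tool(
  increments=[0,-0.09,0.3,0,0,0,0,-0.09,0.3,0,0,0,0,0,0,0,0,0,0,0,0,0,0,0],
)

```text
time: 64.7
ee_pos: [0.5614, -0.1996, 0.0769]
eef_rot: [3.134, -0.161, 0.003]
ft_force: [-3.8, -2.3, 14.5]
opening: 0.0181
finger_force: 60.8
```

drive_tool(
  increments=[0,-0.09,0.3,0,0,0,0,-0.09,0.3,0,0,0,0,0,0,0,0,0,0,0,0,0,0,0],
)

```text
time: 65.1
ee_pos: [0.5616, -0.1979, 0.0717]
eef_rot: [3.134, -0.162, 0.004]
ft_force: [-5.3, -2.2, 20.3]
opening: 0.0179
finger_force: 61.4
```

```bash
python3 st.py
```

```text
t 65.1 press mm [ -30.2 -188.3   71.7] yaw-rel -0.0 tilt [ 0.002 -0.003] F [-5.3 -2.2 20.3] T [ 0.39  0.66 -0.07] open 17.9 ff 61.4
```

drive_tool(
  increments=[0,-0.04,0.2,0,0,0,0,-0.05,0.2,0,0,0,0,0,0,0,0,0,0,0,0,0,0,0],
)

```text
time: 65.5
ee_pos: [0.5618, -0.1967, 0.0678]
eef_rot: [3.134, -0.161, 0.004]
ft_force: [-4.7, -0.5, 20.6]
opening: 0.0184
finger_force: 62.2
```

```bash
python3 st.py; python3 - <<'E'
from h import *
s=capture('scene'); cv2.imwrite('pics/raw_s6.png',s)
print(cv2.cvtColor(s,cv2.COLOR_BGR2HSV)[221:233,282:296,1])
E
```

```text
t 65.5 press mm [ -30.2 -187.1   67.8] yaw-rel 0.0 tilt [ 0.002 -0.003] F [-4.7 -0.5 20.6] T [ 0.06  0.7  -0.05] open 18.4 ff 62.2
[[ 99  96  99 101 100  20  12  16  12  13  13  13  18  15]
 [ 99  97  97  98  90  16  18  13  14  42  48  11  14  16]
 [101  96 100 107  70   5  12  11   7  61 104  33   6  16]
 [104 102 103 106  64   8  16  14   5  83 112  80   8  14]
 [ 83  85  86  90  74   8  12  12   7  88 105 104  56  10]
 [ 84  84  84  85  62  10   9  11   0  87 103 107 101  53]
 [ 84  84 101 104  77  45   6   9  40  99 105 104 104 103]
 [ 74  82 104 104 104  73  11  80 112  99  99  94  95 100]
 [ 70  83 104 106 103  85 119 139 102  94  95  96  96  98]
 [ 87  94  98  96  98  97 102 108  95  94  93  96  97 100]
 [102  94  95  96  97  95  97  95  97  95  96  94  96  98]
 [109  98  96  97  98  97  97 100  99  95  97  94  99  95]]
```

drive_tool(
  increments=[0,0.35,-1,0,0,0,0,0.27,-0.81,0,0,0,0,0.22,-0.82,0,0,0,0,0.17,-0.84,0,0,0,0,0.12,-0.84,0,0,0],
)

```text
time: 66.05
ee_pos: [0.5606, -0.2067, 0.1081]
eef_rot: [3.137, -0.162, 0.002]
ft_force: [2.3, 2.5, 1.3]
opening: 0.0179
finger_force: 61.6
```

drive_tool(
  increments=[0,0.09,-0.84,0,0,0,0,0.04,-0.85,0,0,0,0,0.01,-0.85,0,0,0,0,-0.05,-0.85,0,0,0,0,-0.08,-0.85,0,0,0],
)

```text
time: 66.55
ee_pos: [0.5602, -0.206, 0.1502]
eef_rot: [-3.137, 0.162, -0.001]
ft_force: [4.4, 3.6, 2.4]
opening: 0.0184
finger_force: 62.1
```

drive_tool(
  increments=[0,-0.13,-0.84,0,0,0,0,-0.16,-0.83,0,0,0,0,-0.21,-0.82,0,0,0,0,-0.25,-0.82,0,0,0,0,-0.29,-0.79,0,0,0],
)

```text
time: 67.05
ee_pos: [0.5613, -0.196, 0.1912]
eef_rot: [-3.137, 0.162, -0.001]
ft_force: [4.5, 2.8, -1.6]
opening: 0.018
finger_force: 58.7
```

drive_tool(
  increments=[0,-0.33,-0.79,0,0,0,0,-0.37,-0.76,0,0,0,0,-0.41,-0.7,0,0,0,0,-0.12,-0.25,0,0,0,0,-0.08,-0.2,0,0,0],
)

```text
time: 67.55
ee_pos: [0.5624, -0.185, 0.2157]
eef_rot: [3.134, -0.161, 0.0]
ft_force: [9.5, -7.7, -21.8]
opening: 0.018
finger_force: 54.5
```

drive_tool(
  increments=[0,-0.03,-0.1,0,0,0,0,0,-0.1,0,0,0,0,0,0,0,0,0,0,0,0,0,0,0],
)

```text
time: 67.95
ee_pos: [0.5624, -0.1849, 0.2157]
eef_rot: [3.135, -0.162, -0.002]
ft_force: [9.4, -7.4, -21.4]
opening: 0.0184
finger_force: 54.6
```

```bash
python3 blobs.py
```

```text
press mm [-66.2   3.5] size 123 53 yaw-rel 0.018
press mm [-113.2  350.9] size 140 60 yaw-rel 0.073
press mm [-134.8  465.5] size 170 46 yaw-rel 0.047
press mm [185.8  -6.6] size 98 57 yaw-rel 0.446
t 68.0 press mm [ -30.8 -175.3  215.7] yaw-rel -0.0 tilt [-0.002 -0.003] F [  9.3  -7.  -21.3] T [-1.62 -1.47  0.05] open 18.1 ff 54.6
```

drive_tool(
  increments=[0,0.1,0.25,0,0,0,0,0,0.15,0,0,0,0,0,0,0,0,0],
)

```text
time: 68.3
ee_pos: [0.5624, -0.185, 0.2155]
eef_rot: [3.135, -0.162, 0.001]
ft_force: [6.2, -3.5, -4.9]
opening: 0.0181
finger_force: 56.3
```

drive_tool(
  increments=[0,0,0,0,0,0,0,0,0,0,0,0,0,0,0,0,0,0,0,0,-4,0,0,0,0,0,-4,0,0,0],
  jaw=6.4,
)

```text
time: 68.8
ee_pos: [0.5605, -0.1828, 0.2952]
eef_rot: [-3.134, 0.162, 0.009]
ft_force: [0.9, -0.3, -0.2]
opening: 0.0639
finger_force: 0.0
```

drive_tool(
  increments=[0,0,-4,0,0,0,-1.8,-4.45,0,0,0,0,-1.8,-4.45,0,0,0,0,-1.8,-4.45,0,0,0,0,-1.8,-4.45,0,0,0,0],
)

```text
time: 69.3
ee_pos: [0.5071, 0.0025, 0.3359]
eef_rot: [-3.137, 0.163, 0.002]
ft_force: [0.9, -0.6, -0.1]
opening: 0.0642
finger_force: 0.0
```

drive_tool(
  increments=[0,0,0,0,0,0,0,0,4.5,0,0,0,0,0,4.5,0,0,0,0,0,4.5,0,0,0,0,0,4.5,0,0,0],
)

```text
time: 69.8
ee_pos: [0.5087, 0.0002, 0.1547]
eef_rot: [3.137, -0.162, 0.001]
ft_force: [0.5, 0.2, 0.3]
opening: 0.064
finger_force: 0.0
```

drive_tool(
  increments=[0,0,4.5,0,0,0,0,0,3,0,0,0,0,0,0,0,0,0,0,0,0,0,0,0],
)

```text
time: 70.2
ee_pos: [0.509, 0.0002, 0.0809]
eef_rot: [-3.137, 0.163, 0.002]
ft_force: [0.5, -0.4, -0.3]
opening: 0.064
finger_force: 0.0
```

```bash
python3 st.py
```

```text
t 70.2 press mm [-102.9    3.4   80.9] yaw-rel -0.001 tilt [-0.001  0.   ] F [ 0.5 -0.4 -0.3] T [ 0.03 -0.04 -0.01] open 64.0 ff 0.0
```

Lower to 29.5 and grip A.

drive_tool(
  increments=[0,0.1,3,0,0,0,0,0,1.5,0,0,0,0,0,0.65,0,0,0,0,0,0,0,0,0],
)

```text
time: 70.6
ee_pos: [0.5098, -0.0006, 0.0304]
eef_rot: [3.137, -0.162, 0.003]
ft_force: [0.0, -0.0, -0.3]
opening: 0.0642
finger_force: 0.0
```

drive_tool(
  increments=[0,0,0,0,0,0,0,0,0,0,0,0,0,0,0,0,0,0,0,0,0,0,0,0],
  jaw=4,
  force=40,
)

```text
time: 71.0
ee_pos: [0.51, -0.0006, 0.0311]
eef_rot: [3.137, -0.161, 0.005]
ft_force: [-0.6, -0.2, 6.7]
opening: 0.0482
finger_force: 40.8
```

```bash
python3 st.py
```

```text
t 71.0 press mm [-101.8    2.6   31.1] yaw-rel 0.0 tilt [ 0.003 -0.001] F [-0.6 -0.2  6.7] T [-0.    0.07  0.03] open 48.2 ff 40.8
```

drive_tool(
  increments=[0,0,-0.5,0,0,0,-1,0,0,0,0,0,-2.7,0,0,0,0,0,-3,0,0,0,0,0,-1.8,0,0,0,0,0],
)

```text
time: 71.5
ee_pos: [0.4202, 0.0094, 0.0346]
eef_rot: [-3.137, 0.162, 0.007]
ft_force: [0.0, 0.9, -1.0]
opening: 0.0487
finger_force: 41.3
```

drive_tool(
  increments=[0,0,-2,0,0,0,0,0,-2,0,0,0,0,-4.23,0,0,0,0,0,-4.23,0,0,0,0,0,-4.23,0,0,0,0],
)

```text
time: 72.0
ee_pos: [0.4366, 0.1356, 0.0747]
eef_rot: [3.137, -0.165, -0.001]
ft_force: [2.1, -0.7, -0.5]
opening: 0.048
finger_force: 41.6
```

drive_tool(
  increments=[0,-4.23,0,0,0,0,1.4,-4.23,0,0,0,0,1.4,-4.23,0,0,0,0,0,0,0,0,0,-0.06,0,0,0,0,0,0],
)

```text
time: 72.5
ee_pos: [0.4773, 0.259, 0.0741]
eef_rot: [3.141, -0.064, -0.001]
ft_force: [-0.1, -0.5, -1.6]
opening: 0.0482
finger_force: 41.6
```

drive_tool(
  increments=[0,0,3,0,0,0,0,0,2,0,0,0,0,0,1,0,0,0,0,0,0,0,0,0],
)

```text
time: 72.9
ee_pos: [0.4765, 0.2567, 0.0131]
eef_rot: [3.139, -0.071, -0.007]
ft_force: [-0.2, 0.5, -0.2]
opening: 0.0479
finger_force: 41.7
```

```bash
python3 blobs.py
```

```text
press mm [-92.5 259.2] size 113 53 yaw-rel 0.087
press mm [-114.2  466.6] size 129 46 yaw-rel 0.047
press mm [185.9  -6.6] size 98 57 yaw-rel 0.446
t 73.0 press mm [-160.7  255.7   14. ] yaw-rel 0.058 tilt [-0.002 -0.001] F [-0.4 -0.5 -1.4] T [0.02 0.01 0.06] open 48.0 ff 41.7
```

drive_tool(
  increments=[0,0,0.3,0,0,0,0,0,0.15,0,0,0,0,0,0,0,0,0],
)

```text
time: 73.25
ee_pos: [0.4786, 0.258, 0.0103]
eef_rot: [-3.141, 0.068, -0.002]
ft_force: [-0.6, 0.3, -0.7]
opening: 0.0482
finger_force: 41.7
```

```bash
python3 st.py
```

```text
t 73.2 press mm [-159.6  256.7   10.3] yaw-rel 0.06 tilt [0.001 0.   ] F [-0.6  0.3 -0.7] T [-0.   -0.   -0.01] open 48.2 ff 41.7
```

drive_tool(
  increments=[0,0,0.15,0,0,0,0,0,0,0,0,0],
)

```text
time: 73.45
ee_pos: [0.4787, 0.2581, 0.0092]
eef_rot: [-3.141, 0.068, -0.002]
ft_force: [-0.9, -0.5, 4.3]
opening: 0.048
finger_force: 42.3
```

drive_tool(
  increments=[0,0,0,0,0,0,0,0,0,0,0,0,0,0,0,0,0,0,0,0,-3,0,0,0,0,0,-4.7,0,0,0.06],
  jaw=6.4,
)

```text
time: 73.95
ee_pos: [0.4761, 0.2572, 0.0834]
eef_rot: [3.135, -0.164, -0.011]
ft_force: [1.2, 0.6, 0.4]
opening: 0.0642
finger_force: 0.0
```

drive_tool(
  increments=[0,0,-4.9,0,0,0,0,0,-4.9,0,0,0,0,0,-4.9,0,0,0,0,0,-4.9,0,0,0,0,0,-4.9,0,0,0],
)

```text
time: 74.45
ee_pos: [0.4776, 0.2578, 0.3323]
eef_rot: [-3.137, 0.162, 0.0]
ft_force: [1.4, -0.2, 0.1]
opening: 0.064
finger_force: 0.0
```

drive_tool(
  increments=[3.18,3.09,0,0,0,0,3.18,3.09,0,0,0,0,3.18,3.09,0,0,0,0,3.18,3.09,0,0,0,0,3.18,3.09,0,0,0,0],
)

```text
time: 74.95
ee_pos: [0.6211, 0.0865, 0.33]
eef_rot: [-3.137, 0.162, 0.001]
ft_force: [0.4, 0.0, 0.2]
opening: 0.064
finger_force: 0.0
```

drive_tool(
  increments=[3.18,3.09,0,0,0,0,0,0,0,0,0,0,0,0,0,0,0,0],
)

```text
time: 75.25
ee_pos: [0.6488, 0.0531, 0.3292]
eef_rot: [-3.137, 0.165, 0.003]
ft_force: [-0.8, 1.2, -0.4]
opening: 0.0639
finger_force: 0.0
```

```bash
python3 - <<'E'
from blobs import *
im=blobs(.015); st(); s=capture('scene'); cv2.imwrite('pics/raw_s7.png',s)
a=cv2.resize(s[130:255,225:425],(800,500),interpolation=cv2.INTER_CUBIC); cv2.imwrite('pics/p7.png',a)
E
```

```text
press mm [-134.9  464. ] size 169 47 yaw-rel 0.047
press mm [185.   -6.9] size 98 57 yaw-rel 0.446
t 75.3 press mm [ 30.   71.3 329.5] yaw-rel -0.001 tilt [-0.002  0.001] F [-1.1  0.6 -0. ] T [-0.03  0.04 -0.07] open 63.7 ff 0.0
```

View pics/p7.png

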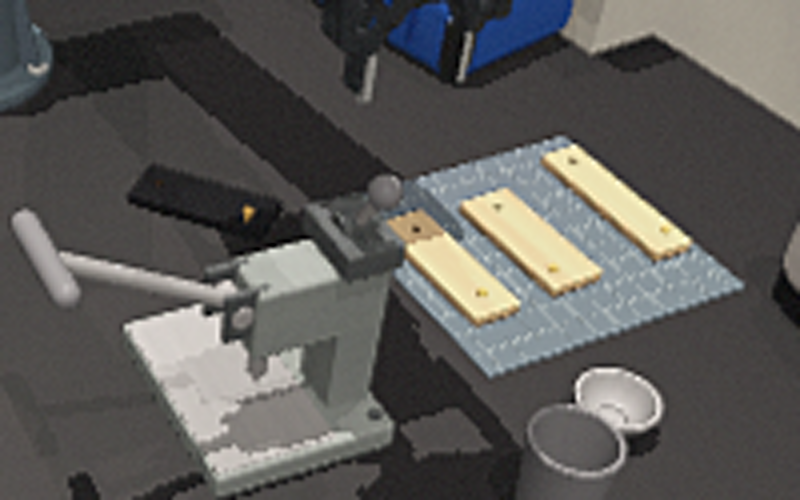

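The crop shows all three plaques flat on the mat side by side, studs low at (482,294), (552,268) and (667,230). The lever is up and the knob at (385,190) is still OFF. I'll return the catch to ON.

drive_tool(
  increments=[0,0,4.5,0,0,0,0,0,3.5,0,0,0,0,0,2,0,0,0,0,0,0,0,0,0],
)

```text
time: 75.75
ee_pos: [0.6455, 0.0558, 0.2269]
eef_rot: [-3.137, 0.159, 0.013]
ft_force: [-0.7, 1.0, 0.9]
opening: 0.0639
finger_force: 0.0
```

drive_tool(
  increments=[0,0,0,0,0,0,0,0,0,0,0,0,0,0,0,0,0,0,0,0,0,0,0,0,0,0,0,0,0,0],
  jaw=2,
  force=25,
)

```text
time: 76.25
ee_pos: [0.65, 0.0545, 0.2326]
eef_rot: [-3.136, 0.162, -0.006]
ft_force: [-0.9, 2.2, 6.5]
opening: 0.0243
finger_force: 24.6
```

drive_tool(
  increments=[-0.7,0,-0.33,0,0,0,-0.7,0,-0.22,0,0,0,-0.7,0,-0.12,0,0,0,-0.7,0,-0.05,0,0,0,-0.7,0,0.05,0,0,0],
)

```text
time: 76.75
ee_pos: [0.6147, 0.058, 0.2384]
eef_rot: [-3.136, 0.162, -0.006]
ft_force: [2.3, 4.2, 6.5]
opening: 0.0244
finger_force: 25.4
```

drive_tool(
  increments=[-0.7,0,0.12,0,0,0,-0.7,0,0.22,0,0,0,-0.6,0,0.3,0,0,0,-0.3,0,0.1,0,0,0,0,0,0,0,0,0],
)

```text
time: 77.25
ee_pos: [0.5892, 0.0607, 0.23]
eef_rot: [-3.136, 0.162, 0.004]
ft_force: [-0.2, 4.2, 6.5]
opening: 0.0238
finger_force: 27.0
```

```bash
python3 st.py
```

```text
t 77.2 press mm [-29.3  71.8 230. ] yaw-rel -0.0 tilt [-0.003  0.001] F [-0.2  4.2  6.5] T [ 0.56 -0.05 -0.01] open 23.8 ff 27.0
```

drive_tool(
  increments=[-0.2,0,0.1,0,0,0,-0.2,0,0.1,0,0,0,0,0,0,0,0,0],
)

```text
time: 77.55
ee_pos: [0.5856, 0.0611, 0.2279]
eef_rot: [-3.136, 0.162, 0.004]
ft_force: [0.2, 3.8, 6.3]
opening: 0.0241
finger_force: 27.0
```

```bash
python3 st.py
```

```text
t 77.5 press mm [-33.   71.8 227.9] yaw-rel -0.0 tilt [-0.002  0.001] F [0.2 3.8 6.3] T [ 0.67 -0.15 -0.02] open 24.1 ff 27.0
```

drive_tool(
  increments=[-0.2,0,0.1,0,0,0,-0.2,0,0.1,0,0,0,0,0,0,0,0,0],
)

```text
time: 77.85
ee_pos: [0.5821, 0.0614, 0.2258]
eef_rot: [-3.136, 0.162, 0.003]
ft_force: [0.9, 4.1, 5.5]
opening: 0.0242
finger_force: 26.7
```

```bash
python3 st.py
```

```text
t 77.8 press mm [-36.5  71.8 225.8] yaw-rel -0.0 tilt [-0.002  0.001] F [0.9 4.1 5.5] T [ 0.73 -0.14 -0.04] open 24.2 ff 26.7
```

drive_tool(
  increments=[-0.2,0,0.13,0,0,0,-0.2,0,0.13,0,0,0,0,0,0,0,0,0],
)

```text
time: 78.15
ee_pos: [0.5821, 0.0614, 0.2256]
eef_rot: [-3.137, 0.162, -0.013]
ft_force: [2.9, 3.3, 10.2]
opening: 0.0243
finger_force: 27.0
```

```bash
python3 - <<'E'
from st import *
st(); im=capture('top'); s=capture('scene')
def w(p): return R.from_euler('z',PR[2]).apply(p)+[PR[0],PR[1],0]
for x in(-.03,-.04): print(proj('scene',w([x,.07,.245])).round(1))
print(cv2.cvtColor(s,cv2.COLOR_BGR2GRAY)[155:180,300:322])
E
```

```text
t 78.2 press mm [-36.4  71.7 225.6] yaw-rel -0.001 tilt [0.008 0.   ] F [ 2.9  3.3 10.2] T [ 0.76 -0.81 -0.06] open 24.3 ff 27.0
[310.  166.5]
[308.3 164.6]
[[ 35  45  33  35  35  33  32  28  34  41  34  63  61  30  34  33  32  29
   37  25  39  37]
 [ 38  30  32  33  34  32  25  32  26  21  44  70  70  49  34  33  28  39
   37  31  36  38]
 [ 39  36  40  38  27  27  36  35  34  33  69  75  79  60  29  34  25  35
   38  37  37  53]
 [ 42  39  36  37  40  30  39  37  28  59  75  78  42  32  24  28  25  37
   42  37  42  70]
 [ 37  40  41  38  38  34  36  29  31  72  72  67  27  21  22  28  24  32
   30  33  57  71]
 [ 36  40  35  38  34  39  38  38  43  75  73  64  27  22  28  48  77  76
   32  56  72  69]
 [ 35  42  33  37  32  37  37  34  37  42  76  52  25  19  18  24 116 121
   39  68  70  69]
 [ 37  37  31  36  21  36  32  26  25  27  49  57  27  16  18  11 118 124
   49  69  68  69]
 [ 39  33  33  30  31  28  66 143  76  81  98 101 102  80  23   6 142 105
   41  67  73  69]
 [ 37  37  36  30  28  40 104 148  68 101 111 115 118 108  76  38 147  79
   48  71  70  69]
 [ 41  31  32
[... 682 characters left out ...]
4 144 156  88  33  28  33  42
   38  41  36  36]
 [ 39  39  39  35  71  71  69  37  36  29  86 139 156 111  43  34  36  38
   38  34  39  37]
 [ 43  36  40  38  43  36  34  33  34  30  60 134 154 118  44  33  39  38
   41  37  41  38]
 [ 34  42  39  38  36  37  36  36  41  36  48 131 153 142  52  29  40  38
   38  38  36  34]
 [ 38  39  36  37  38  41  36  36  41  32  40 127 148 155  61  30  33  36
   35  29  29  32]
 [ 33  32  39  38  36  40  36  40  43  33  30 124 149 161  55  23  27  25
   61  59  90  93]
 [ 71  37  37  37  34  37  36  37  37  31  17 118 148 156  80  55 129  98
   97  94  98  99]
 [ 77  73  38  37  34  33  32  35  46  60  42 113 144 157  98  65 113 116
   98  96  98  92]]
```

drive_tool(
  increments=[0,0,0,0,0,0,0,0,0,0,0,0,0,0,0,0,0,0,0,0,-4,0,0,0,0,0,-4.5,0,0,0],
  jaw=6.5,
)

```text
time: 78.75
ee_pos: [0.5769, 0.0607, 0.3058]
eef_rot: [3.137, -0.163, -0.014]
ft_force: [0.7, -0.2, 0.4]
opening: 0.0652
finger_force: 0.0
```

drive_tool(
  increments=[0,0,-4,0,0,0,-4,0,-2,0,0,0,-4,0,0,0,0,0,-4,0,0,0,0,0,0,0,0,0,0,0],
)

```text
time: 79.25
ee_pos: [0.4533, 0.0741, 0.3669]
eef_rot: [3.137, -0.161, -0.012]
ft_force: [0.6, -0.1, 0.5]
opening: 0.065
finger_force: 0.0
```

```bash
python3 - <<'E'
from blobs import *
st(); s=capture('scene'); blobs(.015)
t=capture('top'); cv2.imwrite('pics/raw_t9.png',t)
g=cv2.cvtColor(s,cv2.COLOR_BGR2GRAY)[161:173,305:318]; print(g)
# lever / knob vs. first picture
a=cv2.cvtColor(cv2.imread('pics/s2.png'),cv2.COLOR_BGR2GRAY); a=cv2.resize(a,(114,100),interpolation=cv2.INTER_AREA); print(a[6:18,83:96])
b=cv2.cvtColor(s,cv2.COLOR_BGR2GRAY)[155:255,222:336]
print('shift handle',cv2.phaseCorrelate(a[25:55,2:60].astype(np.float32),b[25:55,2:60].astype(np.float32)))
E
```

```text
t 79.2 press mm [-165.9   71.2  366.9] yaw-rel 0.001 tilt [-0.008 -0.   ] F [ 0.6 -0.1  0.5] T [-0.02 -0.04 -0.  ] open 65.0 ff 0.0
press mm [-134.9  464. ] size 169 46 yaw-rel 0.047
press mm [185.3  -6.7] size 97 57 yaw-rel 0.446
[[ 34  39  39  39  32  27  27  31  31  37  36  43  72]
 [ 41  36  30  25  21  77  88  53  25  27  36  32  42]
 [ 39  35  24  74 152 166 172 168 134  44  28  35  39]
 [ 35  30  61 143 163 185 188 179 167 122  48  28  34]
 [ 31  24 115 147 155 173 181 165 162 150  67  32  29]
 [ 36  32 115 135 146 153 161 154 149 142  85  59  64]
 [ 37  27  96 116 127 135 141 136 132 120  79  66  70]
 [ 33  27  69  92 106 113 118 116 109  98  64  68  68]
 [ 63  65  61  71  84  92  92  96  88  72  67  63  72]
 [ 72  72  69  60  65  70  70  70  64  65  64  69  70]
 [ 73  70  71  67  65  80 131 140  88  66  69  70  70]
 [ 70  68  68  69  64  96 137 150  98  68  67  65  67]]
[[ 67  68  67  66  64  60  62  63  62  62  66  67  68]
 [ 70  67  66  63  63  64  71  75  65  61  64  68  69]
 [ 67  68  64  63  89 140 156 161 154 109  66  64  68]
 [ 69  67  64  82 135 165 179 188 176 155 105  68  65]
 [ 69  67  66 114 145 159 180 182 169 162 138  80  64]
 [ 69  65  64 112 136 146 160 166 157 149 137  85  65]
 [ 69  68  61  97 120 133 138 147 142 134 121  77  66]
 [ 68  67  64  78  98 111 118 123 120 113  98  69  64]
 [ 66  68  68  64  76  89  96  99  96  91  77  65  66]
 [ 66  69  68  66  63  71  78  79  76  70  66  65  68]
 [ 69  67  69  66  64  59  76  84  97  73  67  67  66]
 [ 67  68  69  70  65  60 104 129 132  80  66  68  67]]
shift handle ((-0.04849216219204422, 0.012821280664216061), 0.8620866266886393)
```

```bash
python3 -c "
from cell import *
print(close_job())"
```

```text
the job is handed in; nothing more can be done
None
```

The job is handed in: all three studs are pressed and judged fully home from lever force and camera readings, the plaques lie flat side by side on the mat (B was knocked a few centimetres but is still on it), the lever is up and the catch is back on.

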